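# Set up the milk warmer and coffee cup on a serving tray

### The arm

A 7-joint arm with a two-finger parallel gripper is mounted at the origin on a cart in front of the work surface, level with it; the furniture and walls round the work are solid. World frame = base frame: x ahead of the robot, y to its left, z up, the work surface at z = 0. Lengths are in m, angles in rad, forces in N, time in s.
With the tool pointing down it reaches from about 0.425 to 0.875 m from the base axis. Payload 4.7 kg.
Tool frame: the origin (TCP) lies at the very end of the fingers, on their centre line; the grasp point (between the pads) lies behind it (ctrl.tcp_to_grasp is the z of the grasp point in the tool frame, in m); z points along the fingers, y is the line along which they close (so a half turn about z gives the same grasp; the last joint's range is limited). The gripper opens to 87 mm and grips with 3 to 60 N. Pads are 19 mm wide; open, the fingers measure 117 mm over their backs; the gripper's body (75 mm by 190 mm) begins 51 mm behind the grasp point.
Start: joints at [-1.13, 0.321, -0.07, 1.45, 0.023, 1.371, -0.057], TCP at [0.269, 0.592, 0.223] pointing down, gripper open.
Joint ranges: [-2.86, 2.86], [-0.3, 2.09], [-1.38, 1.24], [0.06, 2.45], [-1.56, 4.7], [0.09, 2.05], [-2.69, 2.69]. Speed limits (rad/s): [2.57, 2.57, 3.14, 3.14, 3.14, 3.14, 3.14].

### API

Orientations are given as a rotation vector (axis times angle).
In Python, from bench import ctrl gives the robot as it stands.
- The arm moves only by the tool step_arm, never from a script. Its argument "targets" is a list of rows, each a list of 7 numbers: the shift along the world's x, y, z in cm, then the turn, a rotation vector about the world's x, y, z in degrees, then the opening, from 0 (shut) to 1 (fully open). A call has exactly 5 rows; each row shifts and turns the commanded pose from where the row before left it; what a row does not reach is not made up. A row lasts 1/12 s, in which the tool goes at most 41.7 mm and 7.16 degrees, less where a joint would pass 70% of its speed; a pose out of reach is approached as far as the arm can. A call with a gripper value outside its range is refused whole. The fingers move at their own pace and stop on an object; "force" is the grip in N (left out, the last holds). Time passes only in rows, so rows that do not move let the fingers close, or fill a call up. It gives the time, the measured TCP pose, the force, the opening and the grip force at its end, in the units of the state.
- ctrl.get_state(): the state, without advancing time (a new reading comes with each control period).
- ctrl.get_image(name): name is "side" or "top"; returns (picture, depth): 384x512x3 uint8, red, green, blue; 384x512 float32, m along the optical axis (not along the pixel's ray), 0 where there is no reading.
- ctrl.camera_params(name): a dict with "intrinsics" (3x3 intrinsics, pixels), "rvec" (rotation vector, rad) and "tvec" (3), from world to camera coordinates, as OpenCV has them. Camera axes: x right, y down, z forward; pixel columns grow to the right and rows downward; lengths in m; the calibration is good to about 2 mm. A picture is of the moment at which its call begins. camera_params takes no time and is no camera call.
- ctrl.close_job(): hands the job in; it is judged then, once.
The state is a dict: "time": time; "joint_positions": joint angles; "qd": joint speeds; "joint_torque": joint torques, N m; "position": TCP position; "tool_rot": TCP orientation; "ft_force": force on the tool from outside, world axes, zero at the start; "torque": the same for the moment, N m; "grip_width": opening from 0.0 (shut) to 1.0 (fully open); "grip_force": force on a finger pad.
Only numpy, scipy, OpenCV 4.12 (cv2) and the standard library are available. Lean on these libraries where they do the work, as an engineer would, in place of code of your own. Each camera call takes 0.05 s, during which the arm holds its last target. There are 200 camera calls.

### The job

Make the coffee tray ready: put the tea light in the hollow of the black drip dish, then stand the black pierced warmer over it, and then the steel milk jug on top of the warmer, its foot inside the warmer's lip. Stand the cup gently in the middle of the saucer, its handle pointing straight away from the warmer, and lay the teaspoon flat on the tray midway between saucer and drip dish, parallel to the tray's short ends. Leave the saucer, the drip dish and the garlic bulb where they are.

Things in the scene. Friction and masses are not known exactly. Their poses are not given: they have to be found in the camera images.
- tray: Wooden serving tray, 250 mm (its x, front to back) by 380 mm (its y), fixed. Origin: centre of the underside. Inner floor at z 8 mm. Long sides 20 mm high; the short ends (at y +-190 mm, with hand slots) 35 mm high. Saucer and drip dish stand on it about 98 mm either side of its centre along y, on either side (swapped in some starts).
- drip_dish: Round black steel dish, 96 mm wide, loose, 350 g, standing on the tray. Origin: centre of its underside. Rim 12 mm high; inside it a flat ledge at z 8 mm (radius 25 to 44 mm) round a hollow of radius 25 mm whose floor is at z 5 mm.
- saucer: White china saucer, 115 mm wide, 16 mm high at the rim, loose on the tray. Origin: centre of its underside. A cup in its middle stands about 9.5 mm above this origin.
- tea_light: Tea light candle: flat round cup 38 mm wide, 15 mm high. Origin: centre of its underside.
- warmer: Warmer stand: black steel pierced ring, 64 mm wide, 42 mm high, bottomless (inner radius 28 mm), open at the top by a 40 mm hole. Round that hole a ledge at z 39 mm on which the jug stands, inside a thin lip of inner radius 29.5 mm. Origin: centre of its underside. Grasp it across the solid upper band (z 29 to 42 mm).
- jug: Small steel milk jug, 72 mm high, belly 60 mm wide from z 18 to 44 mm, foot 47 mm wide. Its wire handle reaches 53 mm from the axis at +y, its pouring lip is at -y; grasp it across x. Origin: centre of its underside, on the jug's axis. Any final yaw will do.
- cup: Small striped coffee cup, 60 mm wide at the rim, 49 mm high, foot 42 mm wide, handle at -y. Origin on the underside, 12 mm from the cup's own axis towards the handle: the axis is at x 0, y +12 mm and the handle's end at y -42 mm. Grasp it across x near the rim.
- teaspoon: Steel teaspoon, 130 mm long (its x), 27 mm wide, 11 mm high, lying flat, bowl at +x, handle at -x. Origin: middle of its length, underside. Grasp the handle across y about 33 mm from the origin towards -x, where it is 10 mm wide and 7 mm high (the stem at the origin is 6 mm wide). Either end may point to the back of the tray.
- garlic: Bystander: garlic bulb, 54 mm wide, 53 mm high, standing loose on the drainer amid the things to be moved. Origin: centre of its underside. Leave it alone.

How it is judged:
By the outcome, as a careful person would: the job done as asked, in the order asked, and still so for the second after the job is handed in, with the robot touching nothing.
It also fails if it takes over 144 s, if anything falls off the work surface, if the arm or the gripper's body presses on something with over 40 N, if the wrist force passes 120 N, or if a joint passes its speed limit or range.

## Working session

There is one attempt and no reset: what is moved stays moved. The work goes in short steps, Python scripts to look and compute and a tool call to move; the robot and the scene stay as the last step left them, time stands still between calls to the robot, and variables do not carry over. Pictures are saved under pics/ and viewed, at most 14 in all, crops included, and the job is handed in when it is done.

Besides the shell and the picture viewer there is one more tool, called after ">>>" as name(argument=value, ...), one argument or row to a line, values as JSON. step_arm: Moves the arm, as the interface text tells. Its arguments: {"type":"object","properties":{"targets":{"type":"array"},"force":{"type":"number"}},"required":["targets"]}

```bash
ls; mkdir -p pics
python3 - <<'E'
from bench import ctrl
import cv2,numpy as np
for n in("top","side"):
    im,d=ctrl.get_image(n); cv2.imwrite(f"pics/{n}0.png",im[:,:,::-1]); np.savez(f"{n}0.npz",im=im,d=d)
    p=ctrl.camera_params(n); R=cv2.Rodrigues(np.array(p["rvec"]))[0]
    print(n,p["intrinsics"],-R.T@np.array(p["tvec"]).ravel(), R[2],(d>0).mean())
print(ctrl.get_state(),ctrl.tcp_to_grasp)
E
```

```text
pics
top [[394.64426509   0.         261.73484854]
 [  0.         394.64426509 192.30417431]
 [  0.           0.           1.        ]] [0.37467824 0.12924822 0.9765046 ] [ 0.19712454  0.01936062 -0.98018727] 0.9956868489583334
side [[411.67380439   0.         267.00861957]
 [  0.         411.67380439 198.04177125]
 [  0.           0.           1.        ]] [0.5949294  1.06887821 0.52403914] [-0.00717082 -0.88798762 -0.45981144] 0.9248860677083334
{'time': 0.1, 'joint_positions': array([-1.12993313,  0.32174541, -0.07007812,  1.45153858,  0.02261168,
        1.37083648, -0.056882  ]), 'qd': array([ 0.0002831 , -0.0010437 , -0.00017076, -0.00082698,  0.00066853,
        0.00086699,  0.00184669]), 'joint_torque': array([-4.11829069e-04, -4.92571056e+01, -4.05952670e-01, -3.13400781e+01,
       -6.40306086e-02,  3.95368994e-02,  6.81190750e-05]), 'position': array([0.26889653, 0.5912204 , 0.22158035]), 'tool_rot': array([-6.65162904e-01, -3.07009899e+00,  2.70362728e-03]), 'ft_force': array([ 0.53292857,  0.92886676, -0.33022472]), 'torque': array([-0.0028805 ,  0.02291818,  0.06312134]), 'grip_force': 0.0, 'grip_width': 1.000827543859478} -0.0187
```

View pics/top0.png

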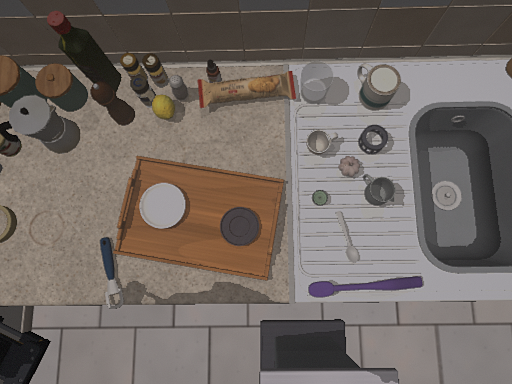

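View pics/side0.png

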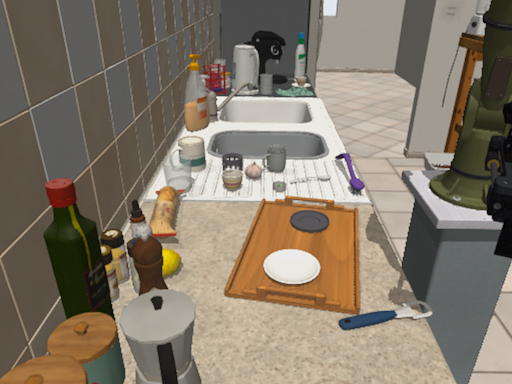

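The top view shows the saucer (163,206), dish (240,226), cup (319,143), warmer (373,139), garlic (348,167), jug (379,191), tea light (320,198) and spoon from (340,212) to its bowl at (353,258). The side view agrees: they stand on the drainer at the far side of the tray.

```bash
cat > h.py <<'E'
import numpy as np,cv2
from bench import ctrl
def cam(n):
    p=ctrl.camera_params(n); R=cv2.Rodrigues(np.array(p["rvec"]))[0]
    return np.array(p["intrinsics"]),R,-R.T@np.array(p["tvec"]).ravel()
def ray(n,uv,z):   # pixels (N,2) onto the plane at height z
    K,R,c=cam(n); uv=np.atleast_2d(uv).astype(float)
    d=np.c_[uv,np.ones(len(uv))]@np.linalg.inv(K).T@R
    return c+d*((z-c[2])/d[:,2])[:,None]
def cloud(n,d):
    K,R,c=cam(n); v,u=np.mgrid[:d.shape[0],:d.shape[1]]
    P=np.stack([u,v,np.ones_like(u)],-1)@np.linalg.inv(K).T*d[...,None]
    return P@R+c
def fitc(P):  # least squares circle
    A=np.c_[2*P[:,:2],np.ones(len(P))]; s=np.linalg.lstsq(A,(P[:,:2]**2).sum(1),rcond=None)[0]
    return s[0],s[1],np.sqrt(s[2]+s[0]**2+s[1]**2)
E
python3 - <<'E'
from h import *
f=np.load("top0.npz");im,d=f["im"],f["d"];W=cloud("top",d)
cv2.imwrite("pics/crop0.png",cv2.resize(im[110:290,280:460][:,:,::-1],None,fx=3.3,fy=3.3,interpolation=cv2.INTER_CUBIC))
rois=dict(cup=(300,125,342,160),warmer=(355,122,392,156),garlic=(336,154,362,180),jug=(355,170,400,208),tea=(308,187,332,209),spoon=(332,208,364,266),dish=(218,206,264,248),saucer=(136,182,190,230),tray=(110,150,290,280))
for k,(a,b,c,e) in rois.items():
    w=W[b:e,a:c].reshape(-1,3); z=w[:,2]
    base=np.median(z) if k not in("dish","saucer") else None
    print(k,"z pct",np.percentile(z,[2,25,50,75,98]).round(4))
    zt=np.percentile(z,98)
    if k in("cup","warmer","jug","garlic","tea","dish","saucer"):
        t=w[z>zt-.006]; hull=cv2.convexHull(t[:,:2].astype(np.float32))[:,0]
        print("   top pts",len(t),"enclosing",cv2.minEnclosingCircle(hull),"mean",t.mean(0).round(4))
E
```

```text
cup z pct [-0.0031  0.0003  0.0035  0.0203  0.0538]
   top pts 155 enclosing ((0.5408639907836914, 0.04854869470000267), 0.18484340608119965) mean [0.6767 0.0049 0.0936]
warmer z pct [-0.0029  0.0003  0.0037  0.0413  0.0482]
   top pts 282 enclosing ((0.546445369720459, -0.012073181569576263), 0.22253131866455078) mean [ 0.6891 -0.1245  0.0682]
garlic z pct [-0.0027  0.0009  0.0208  0.0394  0.0504]
   top pts 69 enclosing ((0.5065198540687561, 0.02687276154756546), 0.1670220047235489) mean [ 0.6241 -0.0646  0.0616]
jug z pct [-0.0029  0.0006  0.0053  0.0342  0.0768]
   top pts 136 enclosing ((0.4736429452896118, -0.014307551085948944), 0.1744624823331833) mean [ 0.5521 -0.1291  0.1084]
tea z pct [-0.0029  0.0008  0.0046  0.0116  0.0205]
   top pts 48 enclosing ((0.47121864557266235, 0.06190274655818939), 0.1178092509508133) mean [0.5478 0.012  0.0576]
spoon z pct [-0.0032 -0.0005  0.0013  0.0043  0.0152]
dish z pct [0.0052 0.0087 0.0134 0.0163 0.0214]
   top pts 646 enclosing ((0.4494525194168091, 0.1804257035255432), 0.09071089327335358) mean [0.4836 0.2048 0.0267]
saucer z pct [0.0054 0.0092 0.0158 0.0191 0.0251]
   top pts 655 enclosing ((0.4747684597969055, 0.28380224108695984), 0.18423311412334442) mean [0.5367 0.3934 0.0337]
tray z pct [-0.0024  0.0015  0.0077  0.0107  0.0324]
```

View pics/crop0.png

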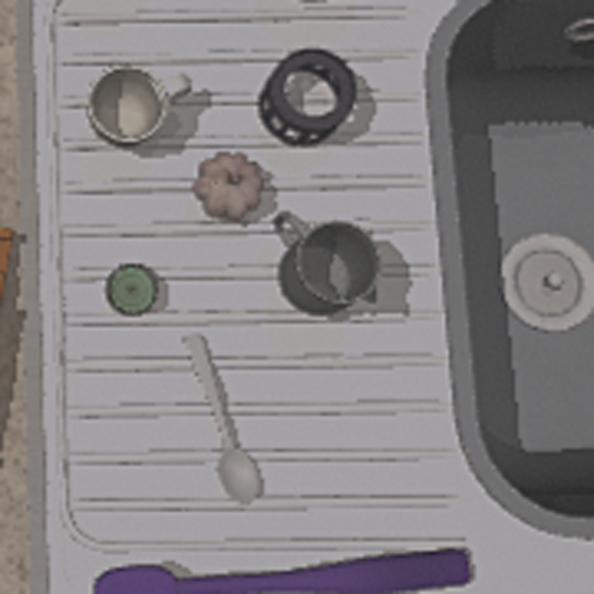

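The crop shows the cup rim centred at about (127,103) with its handle to the right at (185,85), the warmer top at (313,90), the jug rim at (338,262) with its handle at (283,222), and the tea light at (132,287). The spoon runs from (193,340) to its bowl at (240,475).

Run:
```python
from h import *
f=np.load("top0.npz");im,d=f["im"],f["d"];W=cloud("top",d)
g=cv2.cvtColor(im,cv2.COLOR_RGB2HSV)
def fz(n,cx,cy,h,R,tol=.006,zl=0.006):
    c=ray("top",[[cx,cy]],h)[0]
    uv=np.argwhere((abs(W[...,2]-h)<tol))[:,::-1]
    P=ray("top",uv,h); m=np.hypot(*(P-c)[:,:2].T)<R*1.35; P=P[m]
    # edge: outermost per angle
    hull=cv2.convexHull(P[:,:2].astype(np.float32))[:,0]
    print(n,c.round(4),len(P),"fit",np.round(fitc(hull),4),"encl",np.round(cv2.minEnclosingCircle(hull)[0],4),"nominal R",R, "mean",P.mean(0).round(4),"meanz",W[uv[m][:,1],uv[m][:,0],2].mean().round(4))
F=lambda x,y:(x/3.3+280,y/3.3+110)
z0=0.0
fz("cup",*F(127,103),.049,.030)
fz("warmer",*F(313,88),.042,.032)
fz("jug",*F(338,262),.072,.026)
fz("tea",*F(132,287),.015,.019,.005)
fz("dish",240,226,.020,.048,.004)
fz("saucer",163,206,.024,.0575,.005)
# colour: green tea, saucer white, dish dark
def col(n,m,h,roi):
    a,b,c,e=roi; M=np.zeros(m.shape,np.uint8); M[b:e,a:c]=m[b:e,a:c]
    cs=max(cv2.findContours(M,0,cv2.CHAIN_APPROX_NONE)[0],key=cv2.contourArea)
    P=ray("top",cs[:,0],h); print(n,"col fit",np.round(fitc(P),4)); return cs
H,S,V=[g[...,i].astype(int) for i in range(3)]
print("tea hsv",g[197,320],"dish",g[226,240],"tray",g[260,180],"saucer",g[206,163])
col("saucer",((S<60)&(V>90)),.024,(130,175,200,240))
col("dish",(V<85),.020,(210,198,272,256))
col("tea",((H>40)&(H<80)&(S>40)),.015,(305,185,335,212))
# tray outline
m=((H<18)&(S>90)&(V>60)); M=np.zeros(m.shape,np.uint8); M[145:290,105:292]=m[145:290,105:292]
M=cv2.morphologyEx(M,cv2.MORPH_CLOSE,np.ones((5,5)));cs=max(cv2.findContours(M,0,1)[0],key=cv2.contourArea)
r=cv2.minAreaRect(cs); bp=cv2.boxPoints(r); print("tray px",bp.round(1).tolist())
P=ray("top",bp,.025); print(P.round(4).tolist(), [np.linalg.norm(P[i]-P[i-1]).round(3) for i in range(4)])
# spoon: neutral brighter
sub=im[205:268,328:368]; print("spoon sat/v",g[220,343],g[253,352],g[235,360])
bg=cv2.absdiff(im,cv2.medianBlur(im,25)).sum(2)
```

```text
cup [0.6867 0.0067 0.049 ] 158 fit [0.6879 0.0039 0.032 ] encl [0.6884 0.0026] nominal R 0.03 mean [0.6916 0.0017 0.049 ] meanz 0.0505
warmer [ 0.6981 -0.1334  0.042 ] 326 fit [ 0.6968 -0.131   0.0326] encl [ 0.6973 -0.1309] nominal R 0.032 mean [ 0.6962 -0.1311  0.042 ] meanz 0.0438
jug [ 0.5588 -0.1337  0.072 ] 149 fit [ 0.5584 -0.1337  0.0308] encl [ 0.558  -0.1331] nominal R 0.026 mean [ 0.56   -0.1389  0.072 ] meanz 0.0734
tea [0.5539 0.0044 0.015 ] 164 fit [0.5529 0.006  0.0188] encl [0.5532 0.0061] nominal R 0.019 mean [0.5531 0.006  0.015 ] meanz 0.013
dish [0.4843 0.2021 0.02  ] 533 fit [0.4845 0.2049 0.0473] encl [0.4847 0.2049] nominal R 0.048 mean [0.4844 0.2046 0.02  ] meanz 0.0182
saucer [0.536  0.3913 0.024 ] 659 fit [0.5382 0.3944 0.0565] encl [0.5378 0.3946] nominal R 0.0575 mean [0.5383 0.3962 0.024 ] meanz 0.0219
tea hsv [40 30 77] dish [167  25  72] tray [ 13 142 133] saucer [150   5 163]
saucer col fit [0.5385 0.3935 0.0564]
dish col fit [0.4846 0.2032 0.0469]
tea col fit [0.1434 0.0014 0.3928]
tray px [[112.0999984741211, 254.39999389648438], [128.89999389648438, 153.5], [283.6000061035156, 179.3000030517578], [266.79998779296875, 280.1000061035156]]
[[0.4199, 0.5097, 0.025], [0.6718, 0.4827, 0.025], [0.598, 0.0935, 0.025], [0.355, 0.1387, 0.025]] [np.float64(0.377), np.float64(0.253), np.float64(0.396), np.float64(0.247)]
spoon sat/v [ 15  12 133] [  8  13 159] [174  10 130]
```

Run:
```python
from h import *
f=np.load("top0.npz");im,d=f["im"],f["d"];W=cloud("top",d)
def up(a,b,c,e,s): 
    x=cv2.resize(im[b:e,a:c][:,:,::-1],None,fx=s,fy=s,interpolation=cv2.INTER_CUBIC); return cv2.convertScaleAbs(x,alpha=1.5)
A=up(300,125,345,165,8);B=up(358,168,403,208,8);cv2.imwrite("pics/cj.png",np.hstack([A,B]))
cv2.imwrite("pics/tray.png",up(105,150,295,285,4))
```

```text
(no output)
```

View pics/cj.png

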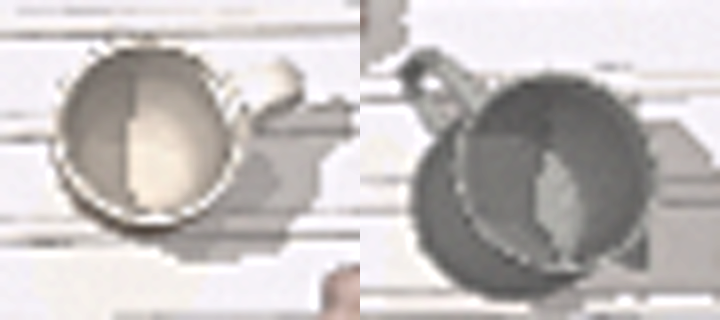

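View pics/tray.png

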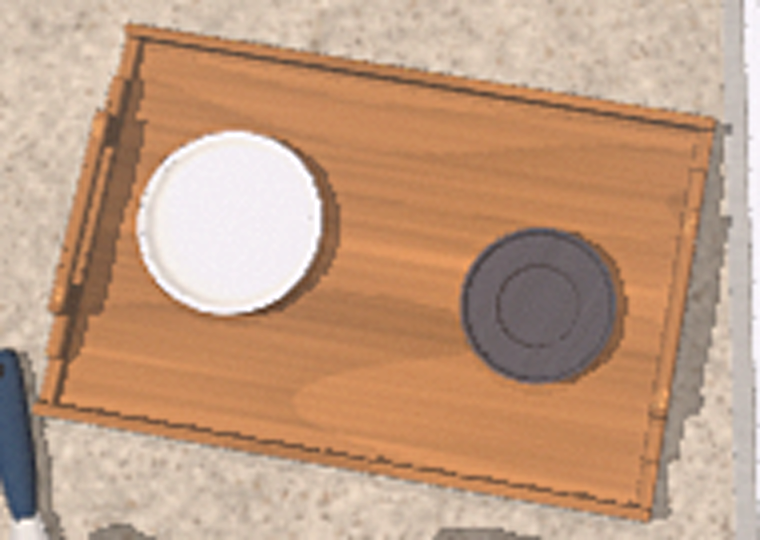

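The left picture has the cup rim centred at (150,133) with the handle end at (292,82), and the jug rim at (555,172), its belly arc leftmost at 412 and lowest at 298, its handle tip near (415,65) and its lip near (640,258). The tray picture puts the outer corners at (128,26), (715,118), (650,520) and (36,410).

Run:
```python
from h import *
q=lambda p,s,o:(np.atleast_2d(p)+.5)/s-.5+np.array(o)
T=ray("top",q([[128,26],[715,118],[650,520],[36,410]],4,(105,150)),.020)
print("tray",T.round(4).tolist(),"c",T.mean(0).round(4))
for i in range(4):
    e=T[i]-T[i-1]; print(np.linalg.norm(e).round(4),np.degrees(np.arctan2(e[1],e[0])).round(2))
C=(300,125);J=(313,168)   # second picture begins at x=360 -> 45 px
c=ray("top",q([[150,133]],8,C),.049)[0]
for z in(.025,.035): 
    hh=ray("top",q([[285,80]],8,C),z)[0]; print("cup",c.round(4),"handle",hh.round(4),np.linalg.norm((hh-c)[:2]).round(4),np.degrees(np.arctan2(*(hh-c)[1::-1])).round(1))
print("jug rim",ray("top",q([[555,172]],8,J),.072).round(4),"belly .018",ray("top",q([[513,198]],8,J),.018).round(4))
for z in(.05,.06,.065): print("handle",z,ray("top",q([[415,65]],8,J),z).round(4))
print("lip",ray("top",q([[640,258]],8,J),.068).round(4))
f=np.load("top0.npz");im,d=f["im"],f["d"];W=cloud("top",d)
def zz(x,y,o): u,v=np.round(q([[x,y]],8,o)[0]).astype(int); return W[v,u].round(4)
print(zz(425,70,J),zz(460,85,J),zz(285,80,C),zz(265,85,C))
# spoon outline on the crop (3.3x)
S=ray("top",q([[193,338],[240,500],[207,385],[222,425],[240,475]],3.3,(280,110)),.005);print("spoon",S.round(4).tolist(),np.linalg.norm(S[1]-S[0]).round(4))
e=S[1]-S[0];print("ang",np.degrees(np.arctan2(e[1],e[0])),"mid",(S[0]+S[1])/2)
# side camera check of tea light and the rims: depth cloud
g=np.load("side0.npz");Ws=cloud("side",g["d"])
def blob(n,x,y,r,z0,z1):
    for nm,A in(("top",W),("side",Ws)):
        P=A.reshape(-1,3);m=(np.hypot(P[:,0]-x,P[:,1]-y)<r)&(P[:,2]>z0)&(P[:,2]<z1);P=P[m]
        if len(P)>8: print(n,nm,len(P),"min",np.percentile(P,2,axis=0).round(4),"max",np.percentile(P,98,axis=0).round(4),fitc(P))
blob("jugbelly",.552,-.135,.045,.02,.042);blob("cup",.688,.004,.036,.03,.055);blob("warmer",.697,-.131,.04,.02,.05);blob("tea",.553,.006,.03,.005,.022);blob("garlic",.62,-.08,.05,.01,.06)
```

```text
tray [[0.666, 0.4645, 0.02], [0.5996, 0.0939, 0.02], [0.356, 0.138, 0.02], [0.4254, 0.5084, 0.02]] c [0.5118 0.3012 0.02  ]
0.2445 -10.33
0.3765 -100.16
0.2475 169.75
0.3768 79.39
cup [0.6868 0.0072 0.049 ] handle [ 0.7115 -0.0391  0.025 ] 0.0525 -61.9
cup [0.6868 0.0072 0.049 ] handle [ 0.708  -0.0374  0.035 ] 0.0493 -64.6
jug rim [[ 0.5596 -0.1326  0.072 ]] belly .018 [[ 0.5627 -0.1348  0.018 ]]
handle 0.05 [[ 0.5976 -0.0996  0.05  ]]
handle 0.06 [[ 0.5952 -0.0971  0.06  ]]
handle 0.065 [[ 0.594  -0.0959  0.065 ]]
lip [[ 0.5345 -0.1564  0.068 ]]
[ 0.594  -0.1004  0.0615] [ 0.5886 -0.1091  0.0629] [ 0.7017 -0.0343  0.0496] [ 0.7016 -0.0293  0.05  ]
spoon [[0.517, -0.0401, 0.005], [0.3968, -0.0683, 0.005], [0.4815, -0.0487, 0.005], [0.4517, -0.0582, 0.005], [0.4149, -0.0694, 0.005]] 0.1234
ang -166.77789471037536 mid [ 0.45689457 -0.05423213  0.005     ]
jugbelly top 156 min [ 0.5296 -0.1601  0.0205] max [ 0.5876 -0.1019  0.0416] (np.float64(0.5593380551543353), np.float64(-0.13030782493525767), np.float64(0.029123941942758007))
jugbelly side 127 min [ 0.5311 -0.131   0.0205] max [ 0
[... 808 characters left out ...]
08528))
tea top 230 min [ 0.5301 -0.0127  0.0053] max [0.5701 0.0276 0.0201] (np.float64(0.5509663967953347), np.float64(0.006757569643996597), np.float64(0.015990781956856135))
tea side 119 min [ 0.5327 -0.0132  0.0056] max [0.5699 0.0266 0.0198] (np.float64(0.5510861630564761), np.float64(0.006734159569720732), np.float64(0.017869432929215993))
garlic top 371 min [ 0.5871 -0.1095  0.0249] max [ 0.6486 -0.0439  0.0548] (np.float64(0.6173897362484727), np.float64(-0.07739710533813754), np.float64(0.024548868099809485))
garlic side 242 min [ 0.5814 -0.1075  0.0137] max [ 0.6501 -0.042   0.0566] (np.float64(0.6195090346028764), np.float64(-0.08125652704513575), np.float64(0.03227963714258756))
```

>>> step_arm(
  targets=[
    [1.41, -2.92, 0, 0, 0, 0, 1],
    [1.41, -2.92, 0, 0, 0, 0, 1],
    [1.41, -2.92, 0, 0, 0, 0, 1],
    [1.41, -2.92, 0, 0, 0, 0, 1],
    [1.41, -2.92, 0, 0, 0, 0, 1],
  ],
  force=15,
)

```text
time: 0.52
position: [0.3399, 0.4439, 0.222]
tool_rot: [-0.665, -3.07, 0.001]
ft_force: [1.1, 0.2, -0.2]
grip_width: 0.998
grip_force: 0.0
```

>>> step_arm(
  targets=[
    [1.41, -2.92, 0, 0, 0, 0, 1],
    [1.41, -2.92, 0, 0, 0, 0, 1],
    [1.41, -2.92, 0, 0, 0, 0, 1],
    [1.41, -2.92, 0, 0, 0, 0, 1],
    [1.41, -2.92, 0, 0, 0, 0, 1],
  ],
)

```text
time: 0.93
position: [0.4104, 0.298, 0.2223]
tool_rot: [-0.665, -3.07, 0.0]
ft_force: [0.4, 0.1, -0.3]
grip_width: 1.0
grip_force: 0.0
```

>>> step_arm(
  targets=[
    [1.41, -2.92, 0, 0, 0, 0, 1],
    [1.41, -2.92, 0, 0, 0, 0, 1],
    [1.41, -2.92, 0, 0, 0, 0, 1],
    [1.41, -2.92, 0, 0, 0, 0, 1],
    [1.41, -2.92, 0, 0, 0, 0, 1],
  ],
)

```text
time: 1.35
position: [0.4808, 0.1521, 0.2223]
tool_rot: [-0.665, -3.07, 0.0]
ft_force: [0.0, -0.5, -1.2]
grip_width: 0.998
grip_force: 0.0
```

>>> step_arm(
  targets=[
    [1.41, -2.92, 0, 0, 0, 0, 1],
    [1.41, -2.92, 0, 0, 0, 0, 1],
    [1.41, -2.92, 0, 0, 0, 0, 1],
    [1.41, -2.92, 0, 0, 0, 0, 1],
    [1.41, -2.92, 0, 0, 0, 0, 1],
  ],
)

```text
time: 1.77
position: [0.5513, 0.0062, 0.2223]
tool_rot: [-0.665, -3.07, -0.0]
ft_force: [1.1, -0.2, 0.7]
grip_width: 0.994
grip_force: 0.0
```

>>> step_arm(
  targets=[
    [0, 0, -4, 0, 0, 0, 1],
    [0, 0, -4, 0, 0, 0, 1],
    [0, 0, -4, 0, 0, 0, 0.7],
    [0, 0, 0, 0, 0, 0, 0.7],
    [0, 0, 0, 0, 0, 0, 0.7],
  ],
)

```text
time: 2.18
position: [0.5491, 0.0075, 0.101]
tool_rot: [-0.664, -3.066, 0.003]
ft_force: [0.5, 0.4, 1.4]
grip_width: 0.856
grip_force: 0.0
```

>>> step_arm(
  targets=[
    [0, 0, -3, 0, 0, 0, 0.7],
    [0, 0, -3, 0, 0, 0, 0.7],
    [0, 0, -2, 0, 0, 0, 0.7],
    [0, 0, -1, 0, 0, 0, 0.7],
    [0, 0, 0, 0, 0, 0, 0.7],
  ],
)

```text
time: 2.6
position: [0.5514, 0.008, 0.0129]
tool_rot: [-0.664, -3.07, 0.0]
ft_force: [0.0, -0.1, 0.3]
grip_width: 0.7
grip_force: 0.0
```

Run:
```python
from h import *
a,_=ctrl.get_image("top");b,_=ctrl.get_image("side")
A=cv2.resize(a[150:240,270:380],None,fx=3.5,fy=3.5,interpolation=cv2.INTER_CUBIC);B=cv2.resize(b[140:215,220:330],None,fx=3.5,fy=3.5,interpolation=cv2.INTER_CUBIC)
cv2.imwrite("pics/t1.png",cv2.cvtColor(np.vstack([A,B]),4))
s=ctrl.get_state();print(s["position"],s["tool_rot"],s["joint_positions"].round(2))
```

```text
[0.5530213  0.00791406 0.01482906] [6.64265857e-01 3.06730837e+00 1.85694046e-03] [-0.43  0.33  0.42  1.92 -0.17  0.92  1.22]
```

View pics/t1.png

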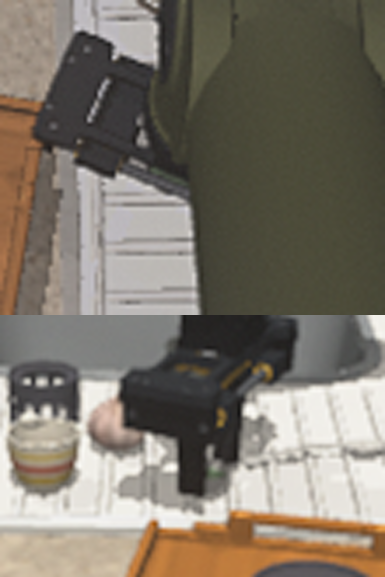

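The side crop shows the fingers straddling the tea light at about (215,465), clear of the garlic. I go down and grip.

>>> step_arm(
  targets=[
    [0, 0, -0.6, 0, 0, 0, 0.7],
    [0, 0, -0.3, 0, 0, 0, 0.5],
    [0, 0, 0, 0, 0, 0, 0.3],
    [0, 0, 0, 0, 0, 0, 0.3],
    [0, 0, 0, 0, 0, 0, 0.3],
  ],
  force=15,
)

```text
time: 3.12
position: [0.5524, 0.0068, 0.0052]
tool_rot: [0.666, 3.068, 0.0]
ft_force: [-0.3, -1.7, 4.7]
grip_width: 0.479
grip_force: 2.7
```

>>> step_arm(
  targets=[
    [0, 0, 0, 0, 0, 0, 0.3],
    [0, 0, 1.5, 0, 0, 0, 0.3],
    [0, 0, 3, 0, 0, 0, 0.3],
    [0, 0, 3, 0, 0, 0, 0.3],
    [0, 0, 0, 0, 0, 0, 0.3],
  ],
)

```text
time: 3.53
position: [0.5557, 0.0077, 0.085]
tool_rot: [0.664, 3.06, 0.007]
ft_force: [1.2, 0.1, -0.2]
grip_width: 0.416
grip_force: 15.0
```

>>> step_arm(
  targets=[
    [-1.33, 3.95, 0, 0, 0, 0, 0.3],
    [-1.33, 3.95, 0, 0, 0, 0, 0.3],
    [-1.33, 3.95, 0, 0, 0, 0, 0.3],
    [-1.33, 3.95, 0, 0, 0, 0, 0.3],
    [-1.33, 3.95, 0, 0, 0, 0, 0.3],
  ],
)

```text
time: 3.95
position: [0.4841, 0.207, 0.0792]
tool_rot: [0.666, 3.069, 0.002]
ft_force: [0.8, -0.2, -0.6]
grip_width: 0.42
grip_force: 15.0
```

>>> step_arm(
  targets=[
    [0, 0, -2, 0, 0, 0, 0.3],
    [0, 0, -1, 0, 0, 0, 0.3],
    [0, 0, -0.5, 0, 0, 0, 0.3],
    [0, 0, 0, 0, 0, 0, 0.3],
    [0, 0, 0, 0, 0, 0, 0.3],
  ],
)

```text
time: 4.37
position: [0.4853, 0.2034, 0.0437]
tool_rot: [0.67, 3.069, -0.001]
ft_force: [0.2, -0.4, 0.3]
grip_width: 0.419
grip_force: 15.0
```

Run:
```python
from h import *
for i in range(3):
    b,d=ctrl.get_image("side"); print(ctrl.get_state()["position"].round(4))
B=cv2.resize(b[180:250,250:370],None,fx=5,fy=5,interpolation=cv2.INTER_CUBIC)
cv2.imwrite("pics/t2.png",cv2.cvtColor(B,4))
```

```text
[0.4856 0.2038 0.0441]
[0.4857 0.2041 0.0443]
[0.4857 0.2043 0.0444]
```

View pics/t2.png

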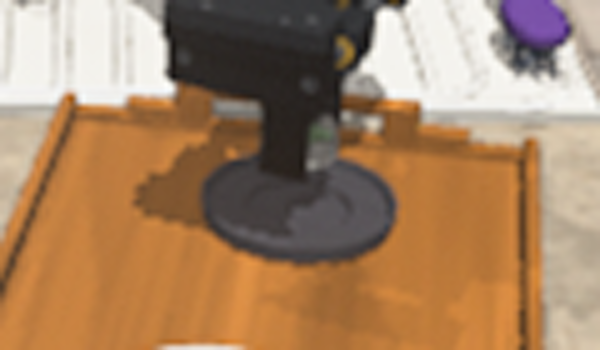

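The tea light hangs at about (323,140), over the hollow ring of the dish centred at (300,205). I lower it and let go with a small opening so the fingers stay inside the rim.

>>> step_arm(
  targets=[
    [-0.1, 0, -1, 0, 0, 0, 0.3],
    [0, 0, -0.8, 0, 0, 0, 0.3],
    [0, 0, -0.5, 0, 0, 0, 0.3],
    [0, 0, -0.3, 0, 0, 0, 0.3],
    [0, 0, 0, 0, 0, 0, 0.3],
  ],
)

```text
time: 4.93
position: [0.483, 0.2048, 0.0168]
tool_rot: [-0.665, -3.069, 0.002]
ft_force: [0.3, 0.3, 0.2]
grip_width: 0.416
grip_force: 15.0
```

>>> step_arm(
  targets=[
    [0, 0, 0, 0, 0, 0, 0.45],
    [0, 0, 0, 0, 0, 0, 0.5],
    [0, 0, 0, 0, 0, 0, 0.53],
    [0, 0, 0, 0, 0, 0, 0.53],
    [0, 0, 1.5, 0, 0, 0, 0.53],
  ],
)

```text
time: 5.35
position: [0.4816, 0.2042, 0.0305]
tool_rot: [-0.664, -3.067, 0.005]
ft_force: [-0.7, -0.7, 0.5]
grip_width: 0.52
grip_force: 0.0
```

>>> step_arm(
  targets=[
    [0, 0, 3, 0, 0, 0, 0.6],
    [0, 0, 3, 0, 0, 0, 1],
    [0, 0, 3, 0, 0, 0, 1],
    [0, -4, 2, 0, 0, 0, 1],
    [0, -4, 0, 0, 0, 0, 1],
  ],
)

```text
time: 5.77
position: [0.4865, 0.1307, 0.1462]
tool_rot: [0.654, 3.065, 0.009]
ft_force: [2.4, -1.2, -0.0]
grip_width: 0.819
grip_force: 0.0
```

>>> step_arm(
  targets=[
    [0, -4, 0, 0, 0, 0, 1],
    [0, -4, 0, 0, 0, 0, 1],
    [0, -4, 0, 0, 0, 0, 1],
    [0, 0, 0, 0, 0, 0, 1],
    [0, 0, 0, 0, 0, 0, 1],
  ],
)

```text
time: 6.18
position: [0.4836, 0.0053, 0.1416]
tool_rot: [0.674, 3.068, 0.001]
ft_force: [0.7, 0.6, 0.6]
grip_width: 0.991
grip_force: 0.0
```

Run:
```python
from h import *
b,d=ctrl.get_image("side");a,d2=ctrl.get_image("top"); np.savez("s1.npz",b=b,d=d,a=a,d2=d2)
B=cv2.resize(b[180:250,260:370],None,fx=3.6,fy=4,interpolation=cv2.INTER_CUBIC)
A=cv2.resize(a[190:260,205:275],None,fx=4,fy=4,interpolation=cv2.INTER_CUBIC)
cv2.imwrite("pics/t3.png",cv2.cvtColor(np.hstack([B,A]),4))
s=ctrl.get_state();print(s["position"].round(4),s["tool_rot"])
```

```text
[0.4837 0.0087 0.1413] [6.64626342e-01 3.07030199e+00 1.45133117e-03]
```

View pics/t3.png

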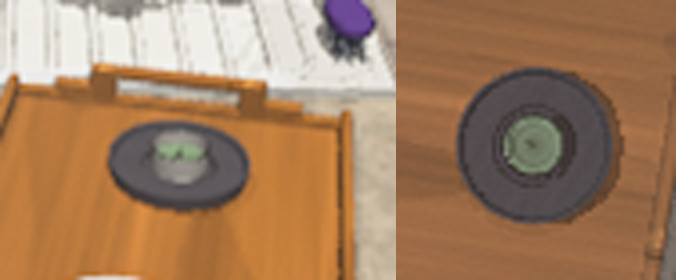

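The tea light (green, about (533,143) in the right crop) sits centred in the dish's hollow, and the dish has not moved. The warmer is next.

>>> step_arm(
  targets=[
    [3.03, -1.91, 0, 0, 0, 0, 1],
    [3.03, -1.91, 0, 0, 0, 0, 1],
    [3.03, -1.91, 0, 0, 0, 0, 1],
    [3.03, -1.91, 0, 0, 0, 0, 1],
    [3.03, -1.91, 0, 0, 0, 0, 1],
  ],
)

```text
time: 6.7
position: [0.6369, -0.0853, 0.1405]
tool_rot: [-0.658, -3.071, -0.002]
ft_force: [0.4, -0.5, 0.3]
grip_width: 1.0
grip_force: 0.0
```

>>> step_arm(
  targets=[
    [3.03, -1.91, 0, 0, 0, 0, 1],
    [3.03, -1.91, 0, 0, 0, 0, 1],
    [0, 0, -3, 0, 0, 0, 1],
    [0, 0, -2, 0, 0, 0, 1],
    [0, 0, -1, 0, 0, 0, 1],
  ],
)

```text
time: 7.12
position: [0.6946, -0.1231, 0.0767]
tool_rot: [-0.66, -3.066, -0.001]
ft_force: [-0.1, 1.1, -1.0]
grip_width: 1.005
grip_force: 0.0
```

>>> step_arm(
  targets=[
    [0, 0, 0, 0, 0, 0, 1],
    [0, 0, 0, 0, 0, 0, 1],
    [0, 0, 0, 0, 0, 0, 1],
    [0, 0, 0, 0, 0, 0, 1],
    [0, 0, 0, 0, 0, 0, 1],
  ],
)

```text
time: 7.53
position: [0.6966, -0.1256, 0.0831]
tool_rot: [0.664, 3.068, 0.001]
ft_force: [-0.2, -0.5, 0.5]
grip_width: 1.003
grip_force: 0.0
```

Run:
```python
from h import *
for i in range(4):
    b,d=ctrl.get_image("side"); print(ctrl.get_state()["position"].round(4))
B=cv2.resize(b[130:200,200:320],None,fx=5,fy=5,interpolation=cv2.INTER_CUBIC)
cv2.imwrite("pics/t4.png",cv2.cvtColor(B,4))
```

```text
[ 0.6964 -0.1257  0.0828]
[ 0.6963 -0.1258  0.0825]
[ 0.6961 -0.1258  0.0822]
[ 0.696  -0.1258  0.0819]
```

View pics/t4.png

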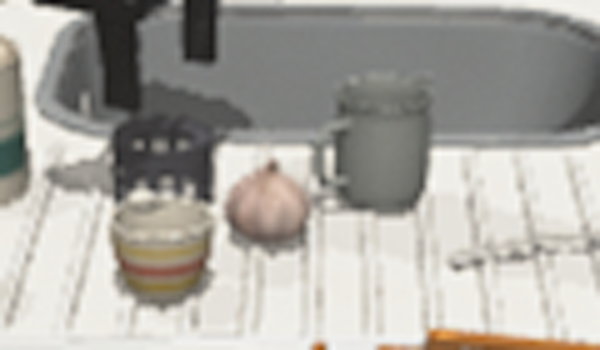

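The side crop shows both fingers above the warmer (165,150), one on each side, with the garlic and cup clear. I shift 4 mm in y and go down.

>>> step_arm(
  targets=[
    [0, -0.45, -1.5, 0, 0, 0, 1],
    [0, 0, -2, 0, 0, 0, 1],
    [0, 0, -1.5, 0, 0, 0, 1],
    [0, 0, -1, 0, 0, 0, 1],
    [0, 0, -0.45, 0, 0, 0, 1],
  ],
)

```text
time: 8.15
position: [0.694, -0.13, 0.0136]
tool_rot: [-0.665, -3.066, 0.0]
ft_force: [0.3, -0.1, 0.5]
grip_width: 0.998
grip_force: 0.0
```

>>> step_arm(
  targets=[
    [0, 0, 0, 0, 0, 0, 0.8],
    [0, 0, 0, 0, 0, 0, 0.7],
    [0, 0, 0, 0, 0, 0, 0.6],
    [0, 0, 0, 0, 0, 0, 0.6],
    [0, 0, 0, 0, 0, 0, 0.6],
  ],
  force=20,
)

```text
time: 8.57
position: [0.6965, -0.1305, 0.0178]
tool_rot: [0.665, 3.069, 0.0]
ft_force: [0.3, -0.4, 0.8]
grip_width: 0.734
grip_force: 20.0
```

>>> step_arm(
  targets=[
    [0, 0, 1, 0, 0, 0, 0.6],
    [0, 0, 3, 0, 0, 0, 0.6],
    [0, 0, 3, 0, 0, 0, 0.6],
    [0, 0, 3, 0, 0, 0, 0.6],
    [0, 0, 0, 0, 0, 0, 0.6],
  ],
)

```text
time: 8.98
position: [0.6996, -0.1316, 0.1251]
tool_rot: [0.663, 3.059, 0.002]
ft_force: [1.1, -0.8, -0.4]
grip_width: 0.731
grip_force: 20.0
```

>>> step_arm(
  targets=[
    [-2.12, 3.345, 0, 0, 0, 0, 0.6],
    [-2.12, 3.345, 0, 0, 0, 0, 0.6],
    [-2.12, 3.345, 0, 0, 0, 0, 0.6],
    [-2.12, 3.345, 0, 0, 0, 0, 0.6],
    [-2.12, 3.345, 0, 0, 0, 0, 0.6],
  ],
)

```text
time: 9.4
position: [0.5882, 0.0383, 0.1169]
tool_rot: [-0.666, -3.07, -0.001]
ft_force: [1.4, 0.2, -1.6]
grip_width: 0.73
grip_force: 20.0
```

>>> step_arm(
  targets=[
    [-2.12, 3.345, 0, 0, 0, 0, 0.6],
    [-2.12, 3.345, 0, 0, 0, 0, 0.6],
    [-2.12, 3.345, 0, 0, 0, 0, 0.6],
    [-2.12, 3.345, 0, 0, 0, 0, 0.6],
    [-2.12, 3.345, 0, 0, 0, 0, 0.6],
  ],
)

```text
time: 9.82
position: [0.4823, 0.2054, 0.1172]
tool_rot: [0.666, 3.07, 0.001]
ft_force: [0.6, 0.7, -1.7]
grip_width: 0.733
grip_force: 20.0
```

>>> step_arm(
  targets=[
    [0, 0, -3, 0, 0, 0, 0.6],
    [0, 0, -1, 0, 0, 0, 0.6],
    [0, 0, 0, 0, 0, 0, 0.6],
    [0, 0, 0, 0, 0, 0, 0.6],
    [0, 0, 0, 0, 0, 0, 0.6],
  ],
)

```text
time: 10.23
position: [0.4851, 0.203, 0.0778]
tool_rot: [0.669, 3.068, 0.001]
ft_force: [0.9, 0.0, -1.0]
grip_width: 0.737
grip_force: 20.0
```

>>> step_arm(
  targets=[
    [0, 0, 0, 0, 0, 0, 0.6],
    [0, 0, 0, 0, 0, 0, 0.6],
    [0, 0, 0, 0, 0, 0, 0.6],
    [0, 0, 0, 0, 0, 0, 0.6],
    [0, 0, 0, 0, 0, 0, 0.6],
  ],
)

```text
time: 10.65
position: [0.4839, 0.2041, 0.077]
tool_rot: [0.666, 3.07, 0.001]
ft_force: [-0.4, -0.8, -2.1]
grip_width: 0.733
grip_force: 20.0
```

Run:
```python
from h import *
for i in range(3):
    b,d=ctrl.get_image("side"); print(ctrl.get_state()["position"].round(4))
B=cv2.resize(b[170:250,250:370],None,fx=5,fy=5,interpolation=cv2.INTER_CUBIC)
cv2.imwrite("pics/t5.png",cv2.cvtColor(B,4))
W=cloud("side",d).reshape(-1,3)
```

```text
[0.4838 0.2041 0.0768]
[0.4838 0.2042 0.0768]
[0.4837 0.2042 0.0767]
```

View pics/t5.png

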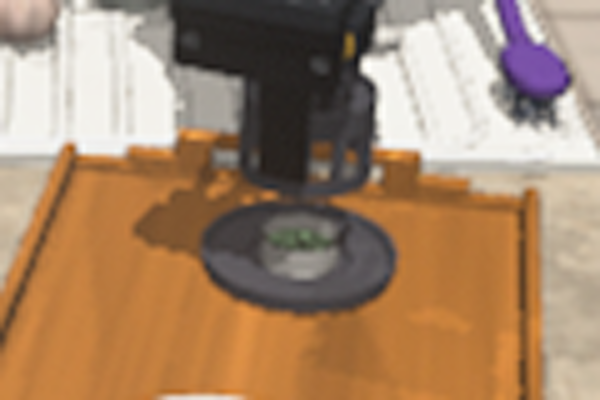

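The warmer hangs above the dish, its centre at about (308,130) against the dish's (300,255), with the tea light inside the ring's reach. I lower it with a 1 mm shift in x.

>>> step_arm(
  targets=[
    [0.1, 0, -1.5, 0, 0, 0, 0.6],
    [0, 0, -1.2, 0, 0, 0, 0.6],
    [0, 0, -0.7, 0, 0, 0, 0.6],
    [0, 0, -0.4, 0, 0, 0, 0.6],
    [0, 0, 0, 0, 0, 0, 0.6],
  ],
)

```text
time: 11.22
position: [0.4838, 0.2037, 0.0374]
tool_rot: [-0.665, -3.069, 0.003]
ft_force: [-0.1, 0.1, -1.5]
grip_width: 0.735
grip_force: 20.0
```

>>> step_arm(
  targets=[
    [0, 0, -0.2, 0, 0, 0, 0.6],
    [0, 0, -0.1, 0, 0, 0, 0.6],
    [0, 0, -0.1, 0, 0, 0, 0.6],
    [0, 0, 0, 0, 0, 0, 0.6],
    [0, 0, 0, 0, 0, 0, 0.6],
  ],
)

```text
time: 11.63
position: [0.4849, 0.2043, 0.035]
tool_rot: [0.665, 3.07, 0.001]
ft_force: [-0.1, 0.4, -2.1]
grip_width: 0.733
grip_force: 20.0
```

>>> step_arm(
  targets=[
    [0, 0, -0.1, 0, 0, 0, 0.6],
    [0, 0, -0.05, 0, 0, 0, 0.6],
    [0, 0, 0, 0, 0, 0, 0.78],
    [0, 0, 0, 0, 0, 0, 0.85],
    [0, 0, 0, 0, 0, 0, 0.95],
  ],
)

```text
time: 12.05
position: [0.4851, 0.2044, 0.0336]
tool_rot: [0.665, 3.07, 0.001]
ft_force: [0.3, 1.4, 0.7]
grip_width: 0.846
grip_force: 0.0
```

>>> step_arm(
  targets=[
    [0, 0, 0, 0, 0, 0, 0.95],
    [0, 0, 1, 0, 0, 0, 0.95],
    [0, 0, 3, 0, 0, 0, 1],
    [0, 0, 3, 0, 0, 0, 1],
    [0, 0, 3, 0, 0, 0, 1],
  ],
)

```text
time: 12.47
position: [0.4846, 0.2039, 0.135]
tool_rot: [0.666, 3.07, -0.0]
ft_force: [0.6, 0.2, 0.6]
grip_width: 0.992
grip_force: 0.0
```

>>> step_arm(
  targets=[
    [0, -4, 1, 0, 0, -7, 1],
    [0, -4, 0, 0, 0, -7, 1],
    [0, -4, 0, 0, 0, -7, 1],
    [0, -4, 0, 0, 0, -7, 1],
    [0, -4, 0, 0, 0, -7, 1],
  ],
)

```text
time: 12.88
position: [0.4847, 0.0024, 0.1444]
tool_rot: [1.565, 2.723, 0.003]
ft_force: [1.1, -0.2, -0.4]
grip_width: 0.999
grip_force: 0.0
```

>>> step_arm(
  targets=[
    [0, 0, 0, 0, 0, -7, 1],
    [0, 0, 0, 0, 0, -7, 1],
    [0, 0, 0, 0, 0, -7, 1],
    [0, 0, 0, 0, 0, -7, 1],
    [0, 0, 0, 0, 0, -7, 1],
  ],
)

```text
time: 13.3
position: [0.4849, 0.004, 0.1441]
tool_rot: [2.313, 2.126, 0.002]
ft_force: [-0.6, -0.4, 0.0]
grip_width: 1.0
grip_force: 0.0
```

Run:
```python
from h import *
b,d=ctrl.get_image("side");a,d2=ctrl.get_image("top"); np.savez("s2.npz",b=b,d=d,a=a,d2=d2)
B=cv2.resize(b[170:250,260:370],None,fx=3.6,fy=4,interpolation=cv2.INTER_CUBIC)
A=cv2.resize(a[185:265,200:280],None,fx=4,fy=4,interpolation=cv2.INTER_CUBIC)
cv2.imwrite("pics/t6.png",cv2.cvtColor(np.hstack([B,A]),4))
s=ctrl.get_state();print(s["position"].round(4),s["tool_rot"],s["joint_positions"].round(2))
W=cloud("top",d2); uv=np.argwhere(abs(W[...,2]-.058)<.006)[:,::-1];P=ray("top",uv,.058);m=np.hypot(P[:,0]-.4845,P[:,1]-.204)<.045
hull=cv2.convexHull(P[m,:2].astype(np.float32))[:,0];print("warmer top",fitc(hull),cv2.minEnclosingCircle(hull))
v=cv2.cvtColor(a,cv2.COLOR_RGB2HSV)[...,2]; 
uv=np.argwhere(abs(W[...,2]-.018)<.005)[:,::-1];P=ray("top",uv,.020);m=(np.hypot(P[:,0]-.4845,P[:,1]-.204)<.06)&(v[uv[:,1],uv[:,0]]<85)
hull=cv2.convexHull(P[m,:2].astype(np.float32))[:,0];print("dish",fitc(hull))
```

```text
[0.4849 0.0041 0.144 ] [2.30660357e+00 2.13244709e+00 1.58873924e-03] [-0.66  0.01  0.61  1.97 -0.01  1.16 -0.13]
warmer top (np.float64(0.48501102618069286), np.float64(0.20397071959879517), np.float64(0.03149489393360922)) ((0.4848443269729614, 0.20397694408893585), 0.03224492073059082)
dish (np.float64(0.4850058016673862), np.float64(0.2036809095793015), np.float64(0.04626057497083376))
```

View pics/t6.png

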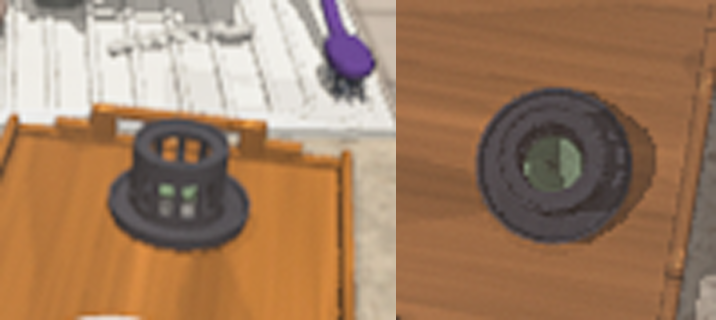

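The warmer stands in the dish round the tea light. It measures (0.485,0.204) at the top and the dish (0.485,0.2037), so they are concentric. The jug is next.

>>> step_arm(
  targets=[
    [1.23, -2.25, 0, 0, 0, -7.1, 1],
    [1.23, -2.25, 0, 0, 0, -7.1, 1],
    [1.23, -2.25, 0, 0, 0, -7.1, 1],
    [1.23, -2.25, 0, 0, 0, -7.1, 1],
    [1.23, -2.25, 0, 0, 0, -7.1, 1],
  ],
)

```text
time: 13.82
position: [0.5469, -0.1093, 0.1439]
tool_rot: [2.848, 1.327, 0.001]
ft_force: [0.5, -0.2, 0.5]
grip_width: 0.999
grip_force: 0.0
```

>>> step_arm(
  targets=[
    [1.23, -2.25, 0, 0, 0, -7, 1],
    [0, 0, -3, 0, 0, 0, 1],
    [0, 0, -1.5, 0, 0, 0, 1],
    [0, 0, 0, 0, 0, 0, 1],
    [0, 0, 0, 0, 0, 0, 1],
  ],
)

```text
time: 14.23
position: [0.558, -0.1306, 0.098]
tool_rot: [-2.921, -1.156, 0.002]
ft_force: [-0.1, 0.2, 1.4]
grip_width: 0.998
grip_force: 0.0
```

>>> step_arm(
  targets=[
    [0, 0, 0, 0, 0, 0, 1],
    [0, 0, 0, 0, 0, 0, 1],
    [0, 0, 0, 0, 0, 0, 1],
    [0, 0, 0, 0, 0, 0, 1],
    [0, 0, 0, 0, 0, 0, 1],
  ],
)

```text
time: 14.65
position: [0.5589, -0.1307, 0.0989]
tool_rot: [2.922, 1.153, 0.002]
ft_force: [-0.7, -1.2, -0.6]
grip_width: 1.0
grip_force: 0.0
```

```bash
cat >> h.py <<'E'
from scipy.spatial.transform import Rotation as Ro
def pose():
    s=ctrl.get_state(); M=Ro.from_rotvec(s["tool_rot"]).as_matrix()
    print("pos",s["position"].round(4),"closing deg",np.degrees(np.arctan2(M[1,1],M[0,1])).round(1),"tool z",M[:,2].round(3),"q",s["joint_positions"].round(2),"t",round(s["time"],2))
E
python3 - <<'E'
from h import *
pose()
g,d=ctrl.get_image("side");W=cloud("side",d).reshape(-1,3)
m=(np.hypot(W[:,0]-.559,W[:,1]+.131)<.045)&(W[:,2]>.02)&(W[:,2]<.043);P=W[m];print(len(P),np.percentile(P,[2,98],axis=0).round(4),fitc(P))
pose()
E
```

```text
pos [ 0.5589 -0.1307  0.0989] closing deg -46.9 tool z [ 0.001  0.    -1.   ] q [-0.46  0.31  0.76  1.82 -0.24  1.11 -0.44] t 14.65
139 [[ 0.531  -0.1295  0.0207]
 [ 0.5882 -0.099   0.0423]] (np.float64(0.5595560790926182), np.float64(-0.12925691777747997), np.float64(0.02799199567075101))
pos [ 0.5588 -0.1307  0.0987] closing deg -46.9 tool z [ 0.001  0.    -1.   ] q [-0.46  0.31  0.76  1.82 -0.24  1.11 -0.44] t 14.7
```

>>> step_arm(
  targets=[
    [0, 0, -2, 0, 0, 0, 1],
    [0, 0, -2, 0, 0, 0, 1],
    [0, 0, -2, 0, 0, 0, 1],
    [0, 0, -1.6, 0, 0, 0, 1],
    [0, 0, -1, 0, 0, 0, 1],
  ],
)

```text
time: 15.12
position: [0.5575, -0.1305, 0.0105]
tool_rot: [-2.922, -1.153, 0.003]
ft_force: [-0.3, -0.2, 0.5]
grip_width: 0.999
grip_force: 0.0
```

>>> step_arm(
  targets=[
    [0, 0, 0, 0, 0, 0, 0.8],
    [0, 0, 0, 0, 0, 0, 0.65],
    [0, 0, 0, 0, 0, 0, 0.55],
    [0, 0, 0, 0, 0, 0, 0.55],
    [0, 0, 0, 0, 0, 0, 0.55],
  ],
  force=20,
)

```text
time: 15.53
position: [0.5594, -0.131, 0.0133]
tool_rot: [2.922, 1.152, 0.003]
ft_force: [1.0, -1.4, 1.0]
grip_width: 0.703
grip_force: 0.6
```

```bash
python3 -c "
from h import *
pose()"
```

```text
pos [ 0.5594 -0.131   0.0133] closing deg -47.0 tool z [ 0.002 -0.    -1.   ] q [-0.41  0.43  0.71  1.88 -0.34  0.95 -0.37] t 15.53
```

>>> step_arm(
  targets=[
    [0, 0, 0, 0, 0, 0, 0.55],
    [0, 0, 0, 0, 0, 0, 0.55],
    [0, 0, 1, 0, 0, 0, 0.55],
    [0, 0, 3, 0, 0, 0, 0.55],
    [0, 0, 4, 0, 0, 0, 0.55],
  ],
)

```text
time: 15.95
position: [0.5551, -0.1301, 0.0902]
tool_rot: [-2.92, -1.151, 0.012]
ft_force: [1.4, 1.1, -1.9]
grip_width: 0.682
grip_force: 20.0
```

>>> step_arm(
  targets=[
    [0, 0, 4, 0, 0, 0, 0.55],
    [-0.37, 1.675, 0, 0, 0, 6.5, 0.55],
    [-0.37, 1.675, 0, 0, 0, 6.5, 0.55],
    [-0.37, 1.675, 0, 0, 0, 6.5, 0.55],
    [-0.37, 1.675, 0, 0, 0, 6.5, 0.55],
  ],
)

```text
time: 16.37
position: [0.5428, -0.0631, 0.1326]
tool_rot: [-2.583, -1.787, 0.0]
ft_force: [0.7, 0.6, -2.4]
grip_width: 0.678
grip_force: 20.0
```

>>> step_arm(
  targets=[
    [-0.37, 1.675, 0, 0, 0, 6.5, 0.55],
    [-0.37, 1.675, 0, 0, 0, 6.5, 0.55],
    [-0.37, 1.675, 0, 0, 0, 6.5, 0.55],
    [-0.37, 1.675, 0, 0, 0, 6.5, 0.55],
    [-0.37, 1.675, 0, 0, 0, 6.5, 0.55],
  ],
)

```text
time: 16.78
position: [0.5242, 0.0205, 0.1323]
tool_rot: [-1.98, -2.438, 0.001]
ft_force: [1.1, -0.4, -2.8]
grip_width: 0.683
grip_force: 20.0
```

>>> step_arm(
  targets=[
    [-0.37, 1.675, 0, 0, 0, 6.5, 0.55],
    [-0.37, 1.675, 0, 0, 0, 6.5, 0.55],
    [-0.37, 1.675, 0, 0, 0, 6.5, 0.55],
    [-0.37, 1.675, 0, 0, 0, 6.5, 0.55],
    [-0.37, 1.675, 0, 0, 0, 6.5, 0.55],
  ],
)

```text
time: 17.2
position: [0.5058, 0.1041, 0.1323]
tool_rot: [-1.218, -2.895, 0.001]
ft_force: [0.9, 0.4, -1.4]
grip_width: 0.684
grip_force: 20.0
```

>>> step_arm(
  targets=[
    [-0.37, 1.675, 0, 0, 0, 6.5, 0.55],
    [-0.37, 1.675, 0, 0, 0, 6.5, 0.55],
    [-0.37, 1.675, 0, 0, 0, 6.5, 0.55],
    [-0.37, 1.675, 0, 0, 0, 6.5, 0.55],
    [-0.37, 1.675, 0, 0, 0, 6.5, 0.55],
  ],
)

```text
time: 17.62
position: [0.4874, 0.1877, 0.1322]
tool_rot: [-0.36, -3.12, 0.001]
ft_force: [-0.2, -0.1, -1.9]
grip_width: 0.682
grip_force: 20.0
```

>>> step_arm(
  targets=[
    [-0.37, 1.675, 0, 0, 0, 6.5, 0.55],
    [0, 0, 0, 0, 0, 0, 0.55],
    [0, 0, 0, 0, 0, 0, 0.55],
    [0, 0, 0, 0, 0, 0, 0.55],
    [0, 0, 0, 0, 0, 0, 0.55],
  ],
)

```text
time: 18.03
position: [0.4848, 0.2026, 0.1322]
tool_rot: [-0.196, -3.135, 0.001]
ft_force: [0.0, 0.1, -2.2]
grip_width: 0.681
grip_force: 20.0
```

Run:
```python
from h import *
pose()
for i in range(2): b,d=ctrl.get_image("side")
np.savez("s3.npz",b=b,d=d); W=cloud("side",d);P=W.reshape(-1,3)
m=(np.hypot(P[:,0]-.485,P[:,1]-.204)<.06)&(P[:,2]>.07)&(P[:,2]<.2);Q=P[m]
for lo in np.arange(.08,.2,.012):
    q=Q[(Q[:,2]>lo)&(Q[:,2]<lo+.012)]
    if len(q)>5: print(round(lo,3),len(q),np.percentile(q,[2,98],axis=0)[:,:2].round(4).tolist())
q=P[(np.hypot(P[:,0]-.485,P[:,1]-.204)<.04)&(P[:,2]>.035)&(P[:,2]<.056)];print("warmer x",np.percentile(q[:,0],[2,98]))
cv2.imwrite("pics/t7.png",cv2.cvtColor(cv2.resize(b[130:250,240:380],None,fx=5,fy=5,interpolation=cv2.INTER_CUBIC),4))
```

```text
pos [0.4848 0.2026 0.1322] closing deg 82.9 tool z [-0.    -0.001 -1.   ] q [-0.76  0.12  0.34  1.89 -0.04  1.14  1.04] t 18.03
0.116 16 [[0.4658, 0.2086], [0.5052, 0.2241]]
0.128 87 [[0.458, 0.2066], [0.5108, 0.2427]]
0.14 154 [[0.4386, 0.2055], [0.5135, 0.243]]
0.152 140 [[0.4336, 0.2103], [0.5122, 0.2441]]
0.164 131 [[0.4328, 0.2114], [0.5118, 0.2466]]
0.176 47 [[0.4353, 0.2102], [0.4989, 0.2484]]
warmer x [0.45521284 0.51484476]
```

>>> step_arm(
  targets=[
    [0, 0.14, -2, 0, 0, 0, 0.55],
    [0, 0, -2, 0, 0, 0, 0.55],
    [0, 0, -1, 0, 0, 0, 0.55],
    [0, 0, -0.6, 0, 0, 0, 0.55],
    [0, 0, 0, 0, 0, 0, 0.55],
  ],
)

```text
time: 18.55
position: [0.4838, 0.2047, 0.075]
tool_rot: [-0.192, -3.134, 0.003]
ft_force: [0.7, -0.8, -1.9]
grip_width: 0.683
grip_force: 20.0
```

>>> step_arm(
  targets=[
    [0, 0, 0, 0, 0, 0, 0.55],
    [0, 0, -0.2, 0, 0, 0, 0.55],
    [0, 0, -0.2, 0, 0, 0, 0.55],
    [0, 0, -0.1, 0, 0, 0, 0.55],
    [0, 0, 0, 0, 0, 0, 0.55],
  ],
)

```text
time: 18.97
position: [0.4846, 0.2056, 0.0714]
tool_rot: [0.19, 3.136, 0.0]
ft_force: [-0.6, 0.3, -3.7]
grip_width: 0.679
grip_force: 20.0
```

Run:
```python
from h import *
pose();b,d=ctrl.get_image("side");P=cloud("side",d).reshape(-1,3)
Q=P[(np.hypot(P[:,0]-.485,P[:,1]-.204)<.06)&(P[:,2]>.02)]
for lo in np.arange(.03,.13,.008):
    q=Q[(Q[:,2]>lo)&(Q[:,2]<lo+.008)]
    if len(q)>5: print(round(lo,3),len(q),np.percentile(q,[2,98],axis=0)[:,:2].round(4).tolist())
cv2.imwrite("pics/t8.png",cv2.cvtColor(cv2.resize(b[130:250,240:380],None,fx=5,fy=5,interpolation=cv2.INTER_CUBIC),4))
```

```text
pos [0.4846 0.2056 0.0714] closing deg 83.0 tool z [ 0.  0. -1.] q [-0.76  0.19  0.34  1.94 -0.07  1.02  1.06] t 18.97
0.03 57 [[0.4535, 0.1731], [0.5147, 0.236]]
0.038 47 [[0.4536, 0.1998], [0.5152, 0.2351]]
0.046 112 [[0.4553, 0.1933], [0.5152, 0.2368]]
0.054 77 [[0.4544, 0.1899], [0.5142, 0.2356]]
0.062 17 [[0.4618, 0.2142], [0.5047, 0.2279]]
0.07 61 [[0.4595, 0.2122], [0.5105, 0.2456]]
0.078 91 [[0.4389, 0.2082], [0.5127, 0.2452]]
0.086 93 [[0.4343, 0.2106], [0.513, 0.2459]]
0.094 85 [[0.4336, 0.2049], [0.513, 0.2474]]
0.102 71 [[0.4326, 0.2138], [0.5102, 0.248]]
0.11 43 [[0.4318, 0.2151], [0.4984, 0.2501]]
0.118 13 [[0.437, 0.2137], [0.4905, 0.2526]]
```

View pics/t8.png

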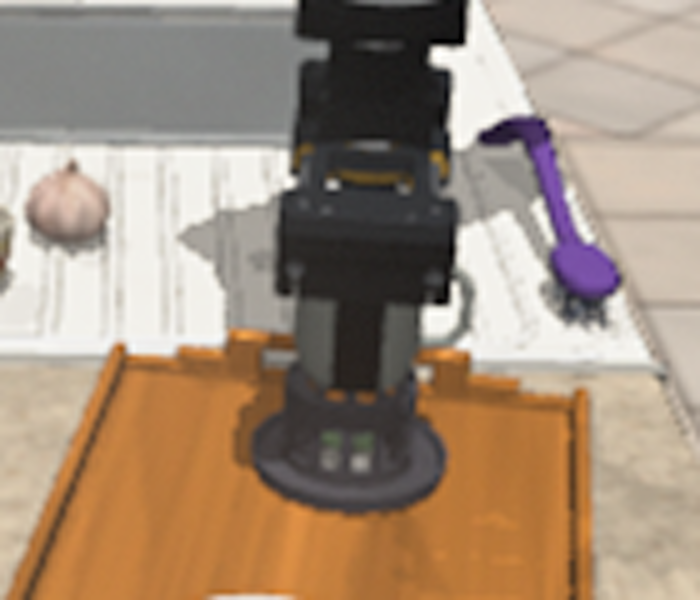

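The jug foot hovers inside the warmer's lip, at column ~355 against the warmer's ~350. I shift -1.5 mm in y and lower the last 3 mm.

>>> step_arm(
  targets=[
    [0.05, -0.15, -0.1, 0, 0, 0, 0.55],
    [0, 0, -0.1, 0, 0, 0, 0.55],
    [0, 0, -0.05, 0, 0, 0, 0.55],
    [0, 0, 0, 0, 0, 0, 0.55],
    [0, 0, 0, 0, 0, 0, 0.55],
  ],
)

```text
time: 19.43
position: [0.485, 0.204, 0.0687]
tool_rot: [-0.191, -3.136, -0.0]
ft_force: [-0.6, -0.2, -2.5]
grip_width: 0.68
grip_force: 20.0
```

>>> step_arm(
  targets=[
    [0, 0, -0.1, 0, 0, 0, 0.55],
    [0, 0, 0, 0, 0, 0, 0.55],
    [0, 0, 0, 0, 0, 0, 0.55],
    [0, 0, 0, 0, 0, 0, 0.55],
    [0, 0, 0, 0, 0, 0, 0.55],
  ],
)

```text
time: 19.85
position: [0.485, 0.2041, 0.0678]
tool_rot: [0.19, 3.136, 0.0]
ft_force: [-0.0, 0.6, -2.5]
grip_width: 0.682
grip_force: 20.0
```

>>> step_arm(
  targets=[
    [0, 0, -0.05, 0, 0, 0, 0.55],
    [0, 0, -0.05, 0, 0, 0, 0.55],
    [0, 0, 0, 0, 0, 0, 0.55],
    [0, 0, 0, 0, 0, 0, 0.55],
    [0, 0, 0, 0, 0, 0, 0.55],
  ],
)

```text
time: 20.27
position: [0.485, 0.2041, 0.0667]
tool_rot: [0.191, 3.136, 0.0]
ft_force: [0.4, 0.2, -2.2]
grip_width: 0.684
grip_force: 20.0
```

>>> step_arm(
  targets=[
    [0, 0, -0.05, 0, 0, 0, 0.55],
    [0, 0, -0.05, 0, 0, 0, 0.55],
    [0, 0, 0, 0, 0, 0, 0.55],
    [0, 0, 0, 0, 0, 0, 0.55],
    [0, 0, 0, 0, 0, 0, 0.55],
  ],
)

```text
time: 20.68
position: [0.485, 0.2041, 0.0657]
tool_rot: [0.19, 3.136, 0.0]
ft_force: [0.0, -0.4, -1.9]
grip_width: 0.678
grip_force: 20.0
```

Run:
```python
from h import *
pose()
for i in range(4):
    b,d=ctrl.get_image("side"); print(ctrl.get_state()["ft_force"].round(2))
```

```text
pos [0.485  0.2041 0.0657] closing deg 83.0 tool z [ 0.  0. -1.] q [-0.75  0.2   0.34  1.95 -0.08  1.01  1.07] t 20.68
[ 0.25 -0.98 -2.04]
[ 0.61  1.06 -2.01]
[-1.31 -0.13 -2.29]
[ 0.27  0.2  -2.09]
```

>>> step_arm(
  targets=[
    [0, 0, -0.05, 0, 0, 0, 0.55],
    [0, 0, -0.05, 0, 0, 0, 0.55],
    [0, 0, 0, 0, 0, 0, 0.55],
    [0, 0, 0, 0, 0, 0, 0.55],
    [0, 0, 0, 0, 0, 0, 0.55],
  ],
)

```text
time: 21.3
position: [0.485, 0.2041, 0.0647]
tool_rot: [-0.191, -3.136, -0.0]
ft_force: [-0.4, -0.1, -1.7]
grip_width: 0.679
grip_force: 20.0
```

Run:
```python
from h import *
s=[ctrl.get_state()["ft_force"][2]]
for i in range(4):
    b,d=ctrl.get_image("side"); s.append(ctrl.get_state()["ft_force"][2])
print(np.round(s,2));P=cloud("side",d).reshape(-1,3)
Q=P[(np.hypot(P[:,0]-.485,P[:,1]-.204)<.04)]
for lo in np.arange(.044,.08,.003):
    q=Q[(Q[:,2]>lo)&(Q[:,2]<lo+.003)]
    if len(q)>5: print(round(lo,3),len(q),np.percentile(q,[2,98],axis=0)[:,:2].round(4).tolist())
```

```text
[-1.69 -2.61 -2.44 -2.46 -1.51]
0.044 27 [[0.4557, 0.2095], [0.5146, 0.2354]]
0.047 29 [[0.4562, 0.2084], [0.5145, 0.2362]]
0.05 37 [[0.4587, 0.2047], [0.513, 0.2354]]
0.053 57 [[0.4559, 0.1969], [0.5156, 0.2365]]
0.056 42 [[0.4539, 0.1939], [0.5139, 0.2355]]
0.062 11 [[0.4594, 0.2112], [0.5092, 0.2406]]
0.065 23 [[0.4623, 0.2114], [0.5112, 0.2423]]
0.068 25 [[0.4603, 0.2121], [0.5113, 0.2433]]
0.071 24 [[0.4575, 0.2141], [0.5097, 0.2428]]
0.074 36 [[0.4486, 0.2096], [0.5127, 0.2422]]
0.077 29 [[0.4525, 0.2123], [0.5118, 0.2424]]
0.08 25 [[0.4586, 0.2137], [0.5111, 0.2422]]
```

>>> step_arm(
  targets=[
    [0, 0, -0.05, 0, 0, 0, 0.55],
    [0, 0, -0.05, 0, 0, 0, 0.55],
    [0, 0, 0, 0, 0, 0, 0.55],
    [0, 0, 0, 0, 0, 0, 0.55],
    [0, 0, 0, 0, 0, 0, 0.55],
  ],
)

```text
time: 21.92
position: [0.485, 0.2041, 0.0637]
tool_rot: [0.191, 3.136, 0.0]
ft_force: [0.3, -0.3, -2.4]
grip_width: 0.681
grip_force: 20.0
```

Run:
```python
from h import *
s=[ctrl.get_state()["ft_force"][2]]
for i in range(4):
    b,d=ctrl.get_image("side"); s.append(ctrl.get_state()["ft_force"][2])
print(np.round(s,2))
cv2.imwrite("pics/t9.png",cv2.cvtColor(cv2.resize(b[170:240,270:350],None,fx=7,fy=7,interpolation=cv2.INTER_CUBIC),4))
```

```text
[-2.35 -2.23 -2.42 -2.34 -1.51]
```

View pics/t9.png

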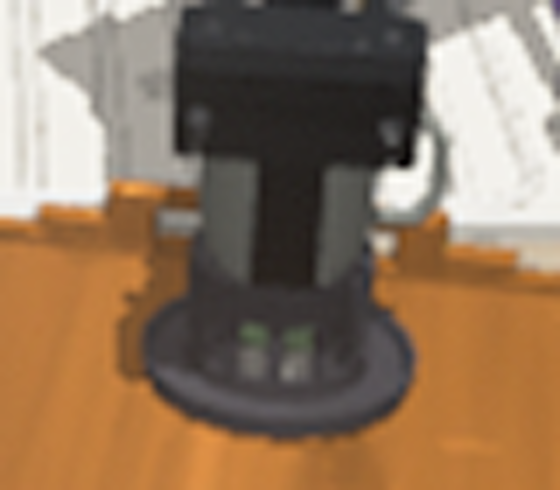

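The foot has sunk behind the warmer's lip, so only the belly shows above it. There is still no contact force, so I keep lowering in 1 mm steps.

>>> step_arm(
  targets=[
    [0, 0, -0.05, 0, 0, 0, 0.55],
    [0, 0, -0.05, 0, 0, 0, 0.55],
    [0, 0, 0, 0, 0, 0, 0.55],
    [0, 0, 0, 0, 0, 0, 0.55],
    [0, 0, 0, 0, 0, 0, 0.55],
  ],
)

```text
time: 22.53
position: [0.4852, 0.2041, 0.0634]
tool_rot: [0.191, 3.136, 0.001]
ft_force: [-2.3, -0.4, 5.6]
grip_width: 0.681
grip_force: 20.0
```

>>> step_arm(
  targets=[
    [0, 0, 0.05, 0, 0, 0, 0.65],
    [0, 0, 0, 0, 0, 0, 0.75],
    [0, 0, 0, 0, 0, 0, 0.9],
    [0, 0, 0, 0, 0, 0, 1],
    [0, 0, 0, 0, 0, 0, 1],
  ],
)

```text
time: 22.95
position: [0.4851, 0.2041, 0.0631]
tool_rot: [0.19, 3.136, 0.0]
ft_force: [0.7, 1.5, 0.1]
grip_width: 0.893
grip_force: 0.0
```

Run:
```python
from h import *
pose();b,d=ctrl.get_image("side");P=cloud("side",d).reshape(-1,3)
Q=P[(np.hypot(P[:,0]-.485,P[:,1]-.204)<.045)]
for lo in np.arange(.04,.14,.006):
    q=Q[(Q[:,2]>lo)&(Q[:,2]<lo+.006)]
    if len(q)>5: print(round(lo,3),len(q),np.percentile(q,[2,98],axis=0)[:,:2].round(4).tolist())
```

```text
pos [0.4851 0.2041 0.0631] closing deg 83.1 tool z [ 0.  0. -1.] q [-0.75  0.2   0.34  1.95 -0.08  1.    1.07] t 22.95
0.04 45 [[0.4562, 0.2074], [0.5138, 0.2346]]
0.046 57 [[0.4551, 0.2075], [0.5157, 0.2352]]
0.052 80 [[0.4549, 0.194], [0.5149, 0.2354]]
0.058 19 [[0.4539, 0.2034], [0.5107, 0.2401]]
0.064 23 [[0.4605, 0.2101], [0.5112, 0.2483]]
0.07 46 [[0.4444, 0.2103], [0.5126, 0.2488]]
0.076 45 [[0.4426, 0.2102], [0.5128, 0.2331]]
0.082 39 [[0.4569, 0.2079], [0.5131, 0.233]]
0.088 31 [[0.4571, 0.2113], [0.5123, 0.2311]]
0.094 29 [[0.463, 0.2127], [0.5125, 0.2331]]
```

>>> step_arm(
  targets=[
    [0, 0, 1, 0, 0, 0, 1],
    [0, 0, 2, 0, 0, 0, 1],
    [0, 0, 3, 0, 0, 0, 1],
    [0, 0, 3, 0, 0, 0, 1],
    [0, 0, 3, 0, 0, 0, 1],
  ],
)

```text
time: 23.42
position: [0.4849, 0.2039, 0.1852]
tool_rot: [0.191, 3.136, 0.0]
ft_force: [-0.3, 0.3, -0.3]
grip_width: 0.997
grip_force: 0.0
```

>>> step_arm(
  targets=[
    [2, -2, 0, 0, 0, -7, 1],
    [2, -2, 0, 0, 0, -7, 1],
    [2, -2, 0, 0, 0, -7, 1],
    [2, -2, 0, 0, 0, -7, 1],
    [2, -2, 0, 0, 0, -7, 1],
  ],
)

```text
time: 23.83
position: [0.586, 0.1032, 0.1843]
tool_rot: [1.133, 2.929, 0.002]
ft_force: [0.6, 0.4, 0.3]
grip_width: 1.0
grip_force: 0.0
```

>>> step_arm(
  targets=[
    [2, -2, 0, 0, 0, -7, 1],
    [2, -2, 0, 0, 0, -7, 1],
    [2, -2, 0, 0, 0, -7, 1],
    [2, -2, 0, 0, 0, 0, 1],
    [2.1, -1.65, 0, 0, 0, 0, 1],
  ],
)

```text
time: 24.25
position: [0.6868, 0.0059, 0.184]
tool_rot: [1.641, 2.678, -0.0]
ft_force: [0.9, -0.9, 0.8]
grip_width: 1.001
grip_force: 0.0
```

>>> step_arm(
  targets=[
    [0, 0, -3, 0, 0, 0, 1],
    [0, 0, -3, 0, 0, 0, 1],
    [0, 0, 0, 0, 0, 0, 1],
    [0, 0, 0, 0, 0, 0, 1],
    [0, 0, 0, 0, 0, 0, 1],
  ],
)

```text
time: 24.67
position: [0.6868, 0.008, 0.125]
tool_rot: [1.639, 2.679, 0.002]
ft_force: [0.4, 0.3, 0.4]
grip_width: 1.0
grip_force: 0.0
```

```bash
cat > jug.py <<'E'
from h import *
pose()
b,d=ctrl.get_image("side");a,d2=ctrl.get_image("top"); np.savez("s4.npz",b=b,d=d,a=a,d2=d2)
P=cloud("side",d).reshape(-1,3)
Q=P[(np.hypot(P[:,0]-.485,P[:,1]-.204)<.065)]
for lo in np.arange(.04,.14,.008):
    q=Q[(Q[:,2]>lo)&(Q[:,2]<lo+.008)]
    if len(q)>5: print(round(lo,3),len(q),np.percentile(q,[2,98],axis=0)[:,:2].round(4).tolist())
W=cloud("top",d2)
def fz(n,x,y,h,R,tol):
    uv=np.argwhere(abs(W[...,2]-h)<tol)[:,::-1];p=ray("top",uv,h);p=p[np.hypot(p[:,0]-x,p[:,1]-y)<R]
    if len(p)>20: hull=cv2.convexHull(p[:,:2].astype(np.float32))[:,0];print(n,len(p),np.round(fitc(hull),4),np.round(cv2.minEnclosingCircle(hull)[0],4))
fz("jugrim",.485,.204,.127,.036,.006);fz("belly",.485,.204,.09,.04,.012);fz("cuprim",.686,.0075,.049,.037,.006);fz("saucer",.538,.394,.024,.07,.005)
E
python3 jug.py
```

```text
pos [0.6868 0.008  0.125 ] closing deg 27.1 tool z [ 0.002  0.    -1.   ] q [-0.46  0.5   0.56  1.49 -0.27  1.23  0.61] t 24.67
0.04 58 [[0.455, 0.2063], [0.5149, 0.2348]]
0.048 115 [[0.4557, 0.1975], [0.5155, 0.2356]]
0.056 69 [[0.4541, 0.1977], [0.5134, 0.235]]
0.064 58 [[0.459, 0.2075], [0.5116, 0.2338]]
0.072 99 [[0.4382, 0.2092], [0.5125, 0.2354]]
0.08 88 [[0.4344, 0.2093], [0.513, 0.2351]]
0.088 86 [[0.4325, 0.209], [0.5133, 0.2349]]
0.096 108 [[0.4334, 0.1745], [0.5135, 0.2354]]
0.104 149 [[0.4358, 0.175], [0.5117, 0.2332]]
0.112 160 [[0.4437, 0.1761], [0.5134, 0.2327]]
0.12 152 [[0.4571, 0.1753], [0.5188, 0.2328]]
jugrim 137 [0.4874 0.2036 0.0303] [0.4886 0.2042]
belly 70 [0.4823 0.2043 0.0306] [0.4806 0.206 ]
cuprim 68 [0.6867 0.0083 0.0297] [0.6863 0.0129]
saucer 655 [0.5381 0.3944 0.0566] [0.5378 0.3946]
```

Run:
```python
from h import *
c=np.array([.6865,.0078])
for n in("top","side"):
    f=np.load(n+"0.npz");P=cloud(n,f["d"]).reshape(-1,3);v=P[:,:2]-c;r=np.hypot(*v.T)
    m=(r>.033)&(r<.06)&(P[:,2]>.014)&(P[:,2]<.058);a=np.degrees(np.arctan2(v[:,1],v[:,0]))
    m&=abs(a+60)<50
    print(n,m.sum(),"mean dir",np.degrees(np.arctan2(*v[m].mean(0)[::-1])).round(1),"median",np.median(a[m]).round(1),"maxr",r[m].max().round(4))
    for lo,hi in((.033,.04),(.04,.047),(.047,.06)):
        k=m&(r>lo)&(r<hi); print("  ",k.sum(),np.median(a[k]).round(1),np.percentile(P[k,2],[10,50,90]).round(4)) if k.sum() else 0
```

```text
top 46 mean dir -70.3 median -71.3 maxr 0.0522
   18 -71.3 [0.0268 0.0513 0.0524]
   20 -72.8 [0.0291 0.0486 0.0515]
   8 -69.2 [0.0388 0.0433 0.0465]
side 5 mean dir -69.1 median -71.9 maxr 0.0416
   3 -71.9 [0.0499 0.0501 0.0505]
   2 -67.7 [0.0486 0.0494 0.0501]
```

>>> step_arm(
  targets=[
    [0, 0, -2.5, 0, 0, -7, 1],
    [0, 0, -3, 0, 0, 0, 1],
    [0, 0, -2.5, 0, 0, 0, 1],
    [0, 0, -1.5, 0, 0, 0, 1],
    [0, 0, -0.9, 0, 0, 0, 1],
  ],
)

```text
time: 25.18
position: [0.6856, 0.0081, 0.0184]
tool_rot: [-1.8, -2.574, 0.001]
ft_force: [-0.5, -0.3, 0.7]
grip_width: 0.999
grip_force: 0.0
```

>>> step_arm(
  targets=[
    [0, 0, 0, 0, 0, 0, 0.8],
    [0, 0, 0, 0, 0, 0, 0.7],
    [0, 0, 0, 0, 0, 0, 0.55],
    [0, 0, 0, 0, 0, 0, 0.55],
    [0, 0, 0, 0, 0, 0, 0.55],
  ],
  force=15,
)

```text
time: 25.6
position: [0.687, 0.0075, 0.0207]
tool_rot: [1.8, 2.573, 0.003]
ft_force: [0.2, -1.1, 0.2]
grip_width: 0.707
grip_force: 0.0
```

>>> step_arm(
  targets=[
    [0, 0, 0, 0, 0, 0, 0.55],
    [0, 0, 0, 0, 0, 0, 0.55],
    [0, 0, 1, 0, 0, 0, 0.55],
    [0, 0, 2, 0, 0, 0, 0.55],
    [0, 0, 3, 0, 0, 0, 0.55],
  ],
)

```text
time: 26.02
position: [0.6832, 0.0078, 0.0769]
tool_rot: [-1.798, -2.57, 0.007]
ft_force: [-1.0, -0.3, -2.5]
grip_width: 0.653
grip_force: 14.9
```

>>> step_arm(
  targets=[
    [0, 0, 3.5, 0, 0, 0, 0.55],
    [0, 0, 3.5, 0, 0, 0, 0.55],
    [0, 0, 0, 0, 0, 0, 0.55],
    [-0.71, 1.84, 0, 0, 0, 6.89, 0.55],
    [-0.71, 1.84, 0, 0, 0, 6.89, 0.55],
  ],
)

```text
time: 26.43
position: [0.6719, 0.0425, 0.1503]
tool_rot: [1.475, 2.772, -0.0]
ft_force: [-0.3, 0.9, -1.8]
grip_width: 0.649
grip_force: 14.9
```

>>> step_arm(
  targets=[
    [-0.71, 1.84, 0, 0, 0, 6.89, 0.55],
    [-0.71, 1.84, 0, 0, 0, 6.89, 0.55],
    [-0.71, 1.84, 0, 0, 0, 6.89, 0.55],
    [-0.71, 1.84, 0, 0, 0, 6.89, 0.55],
    [-0.71, 1.84, 0, 0, 0, 6.89, 0.55],
  ],
)

```text
time: 26.85
position: [0.6355, 0.137, 0.1492]
tool_rot: [-0.583, -3.087, 0.0]
ft_force: [0.7, 0.4, -2.3]
grip_width: 0.651
grip_force: 14.9
```

>>> step_arm(
  targets=[
    [-0.71, 1.84, 0, 0, 0, 6.89, 0.55],
    [-0.71, 1.84, 0, 0, 0, 6.89, 0.55],
    [-0.71, 1.84, 0, 0, 0, 6.89, 0.55],
    [-0.71, 1.84, 0, 0, 0, 6.89, 0.55],
    [-0.71, 1.84, 0, 0, 0, 6.89, 0.55],
  ],
)

```text
time: 27.27
position: [0.6001, 0.2289, 0.1492]
tool_rot: [0.357, -3.121, 0.0]
ft_force: [0.0, -0.5, -1.8]
grip_width: 0.647
grip_force: 14.9
```

>>> step_arm(
  targets=[
    [-0.71, 1.84, 0, 0, 0, 6.89, 0.55],
    [-0.71, 1.84, 0, 0, 0, 6.89, 0.55],
    [-0.71, 1.84, 0, 0, 0, 6.89, 0.55],
    [-0.71, 1.84, 0, 0, 0, 6.89, 0.55],
    [-0.71, 1.84, 0, 0, 0, 6.89, 0.55],
  ],
)

```text
time: 27.68
position: [0.5646, 0.3208, 0.1492]
tool_rot: [1.265, -2.875, 0.0]
ft_force: [0.7, 0.6, -1.0]
grip_width: 0.648
grip_force: 14.9
```

>>> step_arm(
  targets=[
    [-0.71, 1.84, 0, 0, 0, 6.89, 0.55],
    [-0.71, 1.84, 0, 0, 0, 6.89, 0.55],
    [-0.71, 1.84, 0, 0, 0, 6.89, 0.55],
    [-0.71, 1.84, 0, 0, 0, 6.89, 0.55],
    [0, 0, 0, 0, 0, 0, 0.55],
  ],
)

```text
time: 28.1
position: [0.5333, 0.3993, 0.1489]
tool_rot: [1.92, -2.487, -0.006]
ft_force: [-1.9, 1.7, -1.7]
grip_width: 0.648
grip_force: 14.9
```

>>> step_arm(
  targets=[
    [0, 0, -3, 0, 0, 0, 0.55],
    [0, 0, -2, 0, 0, 0, 0.55],
    [0, 0, 0, 0, 0, 0, 0.55],
    [0, 0, 0, 0, 0, 0, 0.55],
    [0, 0, 0, 0, 0, 0, 0.55],
  ],
)

```text
time: 28.52
position: [0.5378, 0.3939, 0.1005]
tool_rot: [-1.904, 2.497, -0.0]
ft_force: [1.0, 0.4, -0.4]
grip_width: 0.649
grip_force: 14.9
```

Run:
```python
from h import *
pose()
b,d=ctrl.get_image("side");a,d2=ctrl.get_image("top");np.savez("s5.npz",b=b,d=d,a=a,d2=d2)
P=cloud("side",d).reshape(-1,3); c=np.array([.538,.394])
Q=P[(np.hypot(*(P[:,:2]-c).T)<.065)&(P[:,2]>.05)&(P[:,2]<.16)]
for lo in np.arange(.05,.16,.01):
    q=Q[(Q[:,2]>lo)&(Q[:,2]<lo+.01)]
    if len(q)>5: print(round(lo,3),len(q),np.percentile(q,[2,98],axis=0)[:,:2].round(4).tolist())
cv2.imwrite("pics/t10.png",cv2.cvtColor(cv2.resize(b[170:310,230:350],None,fx=4,fy=4,interpolation=cv2.INTER_CUBIC),4))
print(ctrl.get_state()["ft_force"])
```

```text
pos [0.5378 0.3939 0.1005] closing deg 164.7 tool z [ 0.001  0.001 -1.   ] q [-0.7   0.43  0.04  1.55 -0.02  1.16  2.21] t 28.52
0.08 11 [[0.5234, 0.4043], [0.5436, 0.4138]]
0.09 35 [[0.5142, 0.3986], [0.558, 0.4156]]
0.1 176 [[0.5007, 0.3688], [0.5729, 0.4286]]
0.11 266 [[0.5039, 0.3666], [0.5713, 0.4444]]
0.12 356 [[0.5047, 0.3654], [0.5717, 0.4437]]
0.13 181 [[0.5018, 0.3652], [0.5756, 0.4324]]
0.14 98 [[0.4988, 0.3802], [0.5779, 0.4146]]
0.15 70 [[0.4964, 0.379], [0.581, 0.4159]]
[-0.96647636  0.60001892 -1.08214237]
```

Run:
```python
from h import *
f=np.load("s5.npz")
for n,k in(("side","d"),("top","d2")):
    P=cloud(n,f[k]).reshape(-1,3);c=np.array([.538,.394]);v=P[:,:2]-c;r=np.hypot(*v.T);a=np.degrees(np.arctan2(v[:,1],v[:,0]))
    m=(r<.058)&(abs(a-75)<45)&(P[:,2]>.09)&(P[:,2]<.14)
    for lo,hi in((.03,.036),(.036,.044),(.044,.058)):
        k2=m&(r>lo)&(r<hi); print(n,k2.sum(),np.percentile(a[k2],[5,50,95]).round(1) if k2.sum() else "",np.percentile(P[k2,2],[5,95]).round(3) if k2.sum() else "")
    q=P[(r<.036)&(P[:,2]>.085)&(P[:,2]<.094)];print("foot",len(q),np.percentile(q,[2,98],axis=0).round(4).tolist() if len(q) else "")
```

```text
side 33 [ 65.7  94.6 113.1] [0.116 0.131]
side 27 [71.4 80.  88.7] [0.126 0.131]
side 71 [72.9 79.4 85.8] [0.11  0.128]
foot 27 [[0.5183, 0.4025, 0.0851], [0.5545, 0.4147, 0.0936]]
top 0  
top 0  
top 0  
foot 45 [[0.525, 0.3819, 0.0903], [0.5502, 0.407, 0.094]]
```

View pics/t10.png

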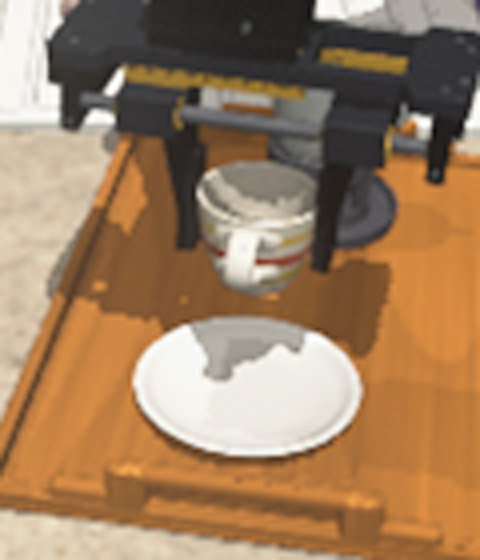

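The picture (my 14th and last) shows the cup held upright over the saucer. Its rim is centred at about (258,187) and its handle faces the camera at (242,258). I work out the handle's direction from these rays.

Run:
```python
from h import *
q=lambda x,y:(np.array([[x,y]])+.5)/4-.5+[230,170]
c=ray("side",q(257.5,188),.129)[0];print("rim",c.round(4))
K,R,o=cam("side")
for c2 in(c[:2],np.array([.538,.394])):
  for px in((242,258),(243,240)):
    p=[ray("side",q(*px),z)[0] for z in np.arange(.09,.125,.0005)]
    p=min(p,key=lambda t:abs(np.hypot(*(t[:2]-c2))-.052)); v=p[:2]-c2
    print(px,p.round(4),np.hypot(*v).round(4),np.degrees(np.arctan2(v[1],v[0])).round(1))
f=np.load("s5.npz");P=cloud("side",f["d"])[230:240,286:296].reshape(-1,3);print(np.median(P,0))
```

```text
rim [0.5368 0.382  0.129 ]
(242, 258) [0.5465 0.4331 0.1215] 0.052 79.3
(243, 240) [0.5456 0.4224 0.1245] 0.0413 77.7
(242, 258) [0.5468 0.4378 0.1245] 0.0447 78.6
(243, 240) [0.5456 0.4224 0.1245] 0.0294 75.0
[0.54633328 0.43724567 0.12287991]
```

>>> step_arm(
  targets=[
    [0, 0, -1.5, 0, 0, -4, 0.55],
    [0, 0, -1.8, 0, 0, 0, 0.55],
    [0, 0, -1.3, 0, 0, 0, 0.55],
    [0, 0, -0.8, 0, 0, 0, 0.55],
    [0, 0, -0.3, 0, 0, 0, 0.55],
  ],
)

```text
time: 29.03
position: [0.5363, 0.3935, 0.0411]
tool_rot: [1.818, -2.56, -0.0]
ft_force: [-0.3, -0.7, -2.0]
grip_width: 0.652
grip_force: 14.9
```

>>> step_arm(
  targets=[
    [0, 0, 0, 0, 0, 0, 0.55],
    [0, 0, 0, 0, 0, 0, 0.55],
    [0, 0, -0.05, 0, 0, 0, 0.55],
    [0, 0, -0.05, 0, 0, 0, 0.55],
    [0, 0, -0.05, 0, 0, 0, 0.55],
  ],
)

```text
time: 29.45
position: [0.5373, 0.3943, 0.0415]
tool_rot: [-1.818, 2.561, 0.0]
ft_force: [0.0, -0.7, -1.3]
grip_width: 0.648
grip_force: 14.9
```

>>> step_arm(
  targets=[
    [0, 0, -0.05, 0, 0, 0, 0.55],
    [0, 0, -0.05, 0, 0, 0, 0.55],
    [0, 0, -0.05, 0, 0, 0, 0.55],
    [0, 0, 0, 0, 0, 0, 0.55],
    [0, 0, 0, 0, 0, 0, 0.55],
  ],
)

```text
time: 29.87
position: [0.5368, 0.3939, 0.0391]
tool_rot: [1.818, -2.562, -0.0]
ft_force: [0.7, -0.4, -0.7]
grip_width: 0.65
grip_force: 14.9
```

>>> step_arm(
  targets=[
    [0.08, 0, -0.04, 0, 0, 0, 0.55],
    [0, 0, 0, 0, 0, 0, 0.55],
    [0, 0, -0.04, 0, 0, 0, 0.55],
    [0, 0, 0, 0, 0, 0, 0.55],
    [0, 0, 0, 0, 0, 0, 0.55],
  ],
)

```text
time: 30.28
position: [0.5377, 0.3939, 0.0384]
tool_rot: [1.818, -2.562, -0.0]
ft_force: [0.4, 0.8, -1.4]
grip_width: 0.648
grip_force: 14.9
```

```bash
python3 -c "
from h import *
pose()
s=[]
for i in range(3): b,d=ctrl.get_image('side'); s.append(ctrl.get_state()['ft_force'][2])
print(s)"
```

```text
pos [0.5377 0.3939 0.0384] closing deg 160.7 tool z [-0.  0. -1.] q [-0.71  0.49  0.05  1.6  -0.03  1.05  2.15] t 30.28
[np.float64(-0.5135098347591904), np.float64(-0.8866671802848057), np.float64(-1.126704173694594)]
```

>>> step_arm(
  targets=[
    [0, 0, -0.05, 0, 0, 0, 0.55],
    [0, 0, 0, 0, 0, 0, 0.55],
    [0, 0, 0, 0, 0, 0, 0.55],
    [0, 0, 0, 0, 0, 0, 0.55],
    [0, 0, 0, 0, 0, 0, 0.55],
  ],
)

```text
time: 30.85
position: [0.5377, 0.394, 0.0379]
tool_rot: [1.818, -2.562, -0.0]
ft_force: [1.2, -0.6, -0.7]
grip_width: 0.651
grip_force: 14.9
```

>>> step_arm(
  targets=[
    [0, 0, -0.05, 0, 0, 0, 0.55],
    [0, 0, 0, 0, 0, 0, 0.55],
    [0, 0, 0, 0, 0, 0, 0.55],
    [0, 0, 0, 0, 0, 0, 0.55],
    [0, 0, 0, 0, 0, 0, 0.55],
  ],
)

```text
time: 31.27
position: [0.5377, 0.394, 0.0374]
tool_rot: [-1.818, 2.562, 0.0]
ft_force: [-0.3, -0.6, -1.4]
grip_width: 0.65
grip_force: 14.9
```

>>> step_arm(
  targets=[
    [0, 0, -0.05, 0, 0, 0, 0.55],
    [0, 0, 0, 0, 0, 0, 0.55],
    [0, 0, 0, 0, 0, 0, 0.55],
    [0, 0, 0, 0, 0, 0, 0.55],
    [0, 0, 0, 0, 0, 0, 0.55],
  ],
)

```text
time: 31.68
position: [0.5377, 0.394, 0.0369]
tool_rot: [1.818, -2.562, -0.0]
ft_force: [0.8, -1.1, -2.0]
grip_width: 0.648
grip_force: 14.9
```

>>> step_arm(
  targets=[
    [0, 0, -0.05, 0, 0, 0, 0.55],
    [0, 0, 0, 0, 0, 0, 0.55],
    [0, 0, 0, 0, 0, 0, 0.55],
    [0, 0, 0, 0, 0, 0, 0.55],
    [0, 0, 0, 0, 0, 0, 0.55],
  ],
)

```text
time: 32.1
position: [0.5377, 0.394, 0.0364]
tool_rot: [-1.818, 2.562, 0.0]
ft_force: [0.2, -0.8, -0.6]
grip_width: 0.65
grip_force: 14.9
```

Run:
```python
from h import *
b,d=ctrl.get_image("side");P=cloud("side",d).reshape(-1,3);c=[.538,.394]
v=P[:,:2]-c;r=np.hypot(*v.T);a=np.degrees(np.arctan2(v[:,1],v[:,0]))
m=(r>.044)&(r<.058)&(abs(a-75)<40)&(P[:,2]>.032)&(P[:,2]<.08);print("handle",m.sum(),np.percentile(a[m],[5,50,95]),np.percentile(P[m,2],[5,95]))
g=cv2.cvtColor(b,cv2.COLOR_RGB2HSV).reshape(-1,3)
m=(r<.034)&(P[:,2]>.05);print("rim z",np.percentile(P[m&(g[:,2]>90),2],[50,90,97]))
```

```text
handle 62 [69.2518719  76.02811679 81.95898787] [0.04865885 0.06444702]
rim z [0.22558573 0.45892529 0.4652345 ]
```

>>> step_arm(
  targets=[
    [0, 0, -0.05, 0, 0, 0, 0.55],
    [0, 0, 0, 0, 0, 0, 0.55],
    [0, 0, 0, 0, 0, 0, 0.55],
    [0, 0, 0, 0, 0, 0, 0.55],
    [0, 0, 0, 0, 0, 0, 0.55],
  ],
)

```text
time: 32.57
position: [0.5377, 0.394, 0.0359]
tool_rot: [-1.818, 2.562, 0.0]
ft_force: [-0.1, 0.4, -1.7]
grip_width: 0.649
grip_force: 14.9
```

>>> step_arm(
  targets=[
    [0, 0, -0.05, 0, 0, 0, 0.55],
    [0, 0, 0, 0, 0, 0, 0.55],
    [0, 0, 0, 0, 0, 0, 0.55],
    [0, 0, 0, 0, 0, 0, 0.55],
    [0, 0, 0, 0, 0, 0, 0.55],
  ],
)

```text
time: 32.98
position: [0.5377, 0.3939, 0.0354]
tool_rot: [1.818, -2.562, -0.0]
ft_force: [0.1, -0.0, -1.6]
grip_width: 0.649
grip_force: 14.9
```

>>> step_arm(
  targets=[
    [0, 0, -0.05, 0, 0, 0, 0.55],
    [0, 0, 0, 0, 0, 0, 0.55],
    [0, 0, 0, 0, 0, 0, 0.55],
    [0, 0, 0, 0, 0, 0, 0.55],
    [0, 0, 0, 0, 0, 0, 0.55],
  ],
)

```text
time: 33.4
position: [0.5377, 0.394, 0.0349]
tool_rot: [-1.819, 2.562, 0.0]
ft_force: [-1.1, 0.5, -1.8]
grip_width: 0.647
grip_force: 14.9
```

>>> step_arm(
  targets=[
    [0, 0, -0.05, 0, 0, 0, 0.55],
    [0, 0, 0, 0, 0, 0, 0.55],
    [0, 0, 0, 0, 0, 0, 0.55],
    [0, 0, 0, 0, 0, 0, 0.55],
    [0, 0, 0, 0, 0, 0, 0.55],
  ],
)

```text
time: 33.82
position: [0.5377, 0.394, 0.0344]
tool_rot: [-1.818, 2.562, 0.0]
ft_force: [0.4, -0.5, -1.6]
grip_width: 0.652
grip_force: 14.9
```

>>> step_arm(
  targets=[
    [0, 0, -0.05, 0, 0, 0, 0.55],
    [0, 0, 0, 0, 0, 0, 0.55],
    [0, 0, 0, 0, 0, 0, 0.55],
    [0, 0, 0, 0, 0, 0, 0.55],
    [0, 0, 0, 0, 0, 0, 0.55],
  ],
)

```text
time: 34.23
position: [0.5377, 0.394, 0.0339]
tool_rot: [-1.818, 2.562, 0.0]
ft_force: [0.2, -0.1, -1.2]
grip_width: 0.649
grip_force: 14.9
```

>>> step_arm(
  targets=[
    [0, 0, -0.05, 0, 0, 0, 0.55],
    [0, 0, 0, 0, 0, 0, 0.55],
    [0, 0, 0, 0, 0, 0, 0.55],
    [0, 0, 0, 0, 0, 0, 0.55],
    [0, 0, 0, 0, 0, 0, 0.55],
  ],
)

```text
time: 34.65
position: [0.5378, 0.394, 0.0335]
tool_rot: [-1.818, 2.562, 0.0]
ft_force: [0.7, 0.8, -0.6]
grip_width: 0.65
grip_force: 14.9
```

>>> step_arm(
  targets=[
    [0, 0, -0.05, 0, 0, 0, 0.55],
    [0, 0, 0, 0, 0, 0, 0.55],
    [0, 0, 0, 0, 0, 0, 0.55],
    [0, 0, 0, 0, 0, 0, 0.55],
    [0, 0, 0, 0, 0, 0, 0.55],
  ],
)

```text
time: 35.07
position: [0.5379, 0.3942, 0.0333]
tool_rot: [-1.818, 2.561, 0.0]
ft_force: [0.2, -0.2, 2.7]
grip_width: 0.649
grip_force: 14.9
```

>>> step_arm(
  targets=[
    [0, 0, 0.03, 0, 0, 0, 0.68],
    [0, 0, 0, 0, 0, 0, 0.75],
    [0, 0, 0, 0, 0, 0, 0.85],
    [0, 0, 0, 0, 0, 0, 0.95],
    [0, 0, 0, 0, 0, 0, 1],
  ],
)

```text
time: 35.48
position: [0.5376, 0.3939, 0.033]
tool_rot: [1.818, -2.562, -0.0]
ft_force: [0.3, 0.1, 0.0]
grip_width: 0.892
grip_force: 0.0
```

>>> step_arm(
  targets=[
    [0, 0, 0, 0, 0, 0, 1],
    [0, 0, 1, 0, 0, 0, 1],
    [0, 0, 3, 0, 0, 0, 1],
    [0, 0, 3.5, 0, 0, 0, 1],
    [0, 0, 3.5, 0, 0, 0, 1],
  ],
)

```text
time: 35.9
position: [0.5373, 0.3936, 0.1446]
tool_rot: [1.818, -2.561, 0.0]
ft_force: [0.2, 0.8, -0.3]
grip_width: 0.997
grip_force: 0.0
```

>>> step_arm(
  targets=[
    [0, 0, 3, 0, 0, 0, 1],
    [0, 0, 2, 0, 0, 0, 1],
    [0, -2, 0, 0, 0, -7, 1],
    [0, -3, 0, 0, 0, -7, 1],
    [0, -4, 0, 0, 0, -7, 1],
  ],
)

```text
time: 36.32
position: [0.5369, 0.3065, 0.1944]
tool_rot: [-1.319, 2.849, 0.003]
ft_force: [0.2, 0.3, 0.2]
grip_width: 0.999
grip_force: 0.0
```

>>> step_arm(
  targets=[
    [0, -4, 0, 0, 0, -7, 1],
    [0, -4, 0, 0, 0, -7, 1],
    [0, -4, 0, 0, 0, -7, 1],
    [0, -4, 0, 0, 0, -7, 1],
    [0, -4, 0, 0, 0, -7, 1],
  ],
)

```text
time: 36.73
position: [0.5375, 0.1021, 0.1943]
tool_rot: [-0.393, 3.115, 0.001]
ft_force: [0.9, -0.4, 0.7]
grip_width: 0.999
grip_force: 0.0
```

```bash
cat > chk.py <<'E'
from h import *
pose()
b,d=ctrl.get_image("side");a,d2=ctrl.get_image("top"); np.savez("s6.npz",b=b,d=d,a=a,d2=d2)
W=cloud("top",d2);Ws=cloud("side",d)
def fz(n,x,y,h,R,tol):
    uv=np.argwhere(abs(W[...,2]-h)<tol)[:,::-1];p=ray("top",uv,h);k=np.hypot(p[:,0]-x,p[:,1]-y)<R;p=p[k]
    if len(p)>20: hull=cv2.convexHull(p[:,:2].astype(np.float32))[:,0];print(n,len(p),np.round(fitc(hull),4),np.round(cv2.minEnclosingCircle(hull)[0],4),"z",np.median(W[uv[k][:,1],uv[k][:,0],2]).round(4))
fz("cuprim",.538,.394,.0665,.037,.007);fz("saucer",.538,.394,.024,.07,.005);fz("jugrim",.485,.204,.127,.036,.006);fz("dish",.485,.204,.02,.06,.004)
for n,A in(("top",W),("side",Ws)):
    P=A.reshape(-1,3);v=P[:,:2]-[.538,.394];r=np.hypot(*v.T);t=np.degrees(np.arctan2(v[:,1],v[:,0]))
    m=(r>.036)&(r<.056)&(abs(t-75)<45)&(P[:,2]>.036)&(P[:,2]<.075)
    print("handle",n,m.sum(),np.percentile(t[m],[5,50,95]).round(1) if m.sum() else "")
P=W.reshape(-1,3);m=(np.hypot(P[:,0]-.619,P[:,1]+.079)<.035)&(P[:,2]>.03)&(P[:,2]<.06);print("garlic",P[m].mean(0) if m.sum() else "hidden")
E
python3 chk.py
```

```text
pos [0.5375 0.1021 0.1943] closing deg 104.4 tool z [ 0.001  0.001 -1.   ] q [-0.52  0.12  0.31  1.76 -0.04  1.27  1.62] t 36.73
cuprim 146 [0.5376 0.3955 0.0304] [0.539  0.3968] z 0.0652
saucer 755 [0.5381 0.3943 0.0566] [0.5378 0.3946] z 0.0227
jugrim 140 [0.4874 0.2036 0.0303] [0.4886 0.2042] z 0.1258
dish 303 [0.4845 0.2049 0.0473] [0.4847 0.2049] z 0.018
handle top 31 [65.2 73.6 80.7]
handle side 95 [67.  76.  83.4]
garlic hidden
```

Run:
```python
from h import *
for fn,k,kd in(("top0.npz","im","d"),("s6.npz","a","d2")):
    f=np.load(fn);im=f[k];L=cv2.cvtColor(im,cv2.COLOR_RGB2LAB).astype(int)
    roi=L[204:268,330:372]; bg=np.median(roi.reshape(-1,3),0)
    b=roi[...,2]-bg[2]; print("bg",bg,"b",np.percentile(b,[5,50,90,95,99]))
    m=(b>=3).astype(np.uint8); m=cv2.morphologyEx(m,cv2.MORPH_CLOSE,np.ones((3,3)))
    n,lab,st,ce=cv2.connectedComponentsWithStats(m); i=1+st[1:,4].argmax()
    pix=np.argwhere(lab==i)[:,::-1]+[330,204]; print(len(pix),st[i])
    P=ray("top",pix,.003)[:,:2]; c,V=cv2.PCACompute2(P.astype(np.float32),None)[:2]
    e=V[0]; e=-e if e[0]>0 else e; t=(P-c)@e; w=(P-c)@np.array([-e[1],e[0]])
    print("c",c,"ang",np.degrees(np.arctan2(e[1],e[0])),"len",np.ptp(t),"end mid",c+e*(t.max()+t.min())/2,"w",np.ptp(w))
    for lo in np.arange(t.min(),t.max(),.013):
        k2=(t>=lo)&(t<lo+.013);print("  ",P[k2].mean(0).round(4),np.ptp(w[k2]).round(4))
    if fn=="top0.npz":
        for r in m: print("".join(".#"[x] for x in r))
```

```text
bg [170.  129.5 127. ] b [-1.  0.  3.  3.  4.]
899 [  0   0  42  60 899]
c [[ 0.4709662  -0.06970616]] ang 175.6286 len 0.1487445310663434 end mid [[ 0.46575107 -0.0693075 ]] w 0.10257964976748175
   [ 0.5326 -0.0792] 0.0941
   [ 0.5188 -0.0966] 0.1014
   [ 0.5066 -0.0775] 0.0862
   [ 0.4967 -0.0557] 0.0737
   [ 0.4832 -0.0497] 0.0223
   [ 0.4704 -0.054 ] 0.0366
   [ 0.4577 -0.0505] 0.0489
   [ 0.4432 -0.0617] 0.0172
   [ 0.429 -0.061] 0.0896
   [ 0.4167 -0.068 ] 0.0704
   [ 0.402  -0.0784] 0.0579
   [ 0.3935 -0.0801] 0.0648
...#######################################
...#######################################
...#######################################
##########################################
...............................###########
................................##########
................................##########
.........#......................##########
......######....................##########
......#######....................#########
......#######....................#########
......#######....................#########
.......#######...................#########
.......###
[... 1653 characters left out ...]
#............
.................#############............
..................############............
..................############............
...................###########............
...................###########............
############.......#######################
...................#######################
..............############################
..........................................
..........................................
..........................................
..........................................
bg [ 93. 124. 141.] b [-3.  0.  1.  1.  2.]Traceback (most recent call last):
  File "<stdin>", line 7, in <module>
ValueError: attempt to get argmax of an empty sequence
```

Run:
```python
from h import *
for z in(0.0,-.004):
    E=ray("top",[[338.2,211],[354.8,262],[339,214],[345.5,234],[352,252]],z+.004)[:,:2]
    e=E[1]-E[0];L=np.linalg.norm(e);u=e/L;mid=E.mean(0)if 0 else (E[0]+E[1])/2
    print("z",z,"ends",E[:2].round(4).tolist(),"len",L.round(4),"ang",np.degrees(np.arctan2(e[1],e[0])).round(1),"mid",mid.round(4),"grip33",(mid-u*.033).round(4),"grip42",(mid-u*.042).round(4))
for n in("top","side"):
    f=np.load(n+"0.npz");P=cloud(n,f["d"]).reshape(-1,3)
    def md(x0,x1,y0,y1):
        k=(P[:,0]>x0)&(P[:,0]<x1)&(P[:,1]>y0)&(P[:,1]<y1);return k.sum(),np.percentile(P[k,2],[10,50,90]).round(4)
    print(n,"drainer",md(.42,.52,-.02,.03),md(.42,.5,-.15,-.09),"tray floor",md(.5,.54,.28,.31),"counter",md(.66,.69,.15,.4),"cupregion",md(.6,.65,-.03,.03))
    print("spoon handle pts",md(.485,.502,-.052,-.040))
```

```text
z 0.0 ends [[0.5198, -0.0406], [0.3948, -0.0743]] len 0.1295 ang -164.9 mid [ 0.4573 -0.0574] grip33 [ 0.4892 -0.0488] grip42 [ 0.4979 -0.0465]
z -0.004 ends [[0.5204, -0.0413], [0.3949, -0.0751]] len 0.13 ang -164.9 mid [ 0.4576 -0.0582] grip33 [ 0.4895 -0.0496] grip42 [ 0.4982 -0.0473]
top drainer (np.int64(818), array([-0.0018,  0.0008,  0.0049])) (np.int64(810), array([-0.0019,  0.0009,  0.0048])) tray floor (np.int64(189), array([0.0061, 0.0081, 0.0105])) counter (np.int64(1059), array([-0.002 ,  0.0002,  0.0025])) cupregion (np.int64(431), array([-0.0017,  0.0011,  0.0055]))
spoon handle pts (np.int64(36), array([0.0042, 0.0113, 0.0135]))
side drainer (np.int64(261), array([-0.0021, -0.0006,  0.0034])) (np.int64(181), array([-0.0024, -0.0006,  0.0037])) tray floor (np.int64(128), array([0.0062, 0.0073, 0.0085])) counter (np.int64(809), array([-0.0019, -0.0007,  0.0005])) cupregion (np.int64(156), array([-0.0021, -0.0004,  0.0042]))
spoon handle pts (np.int64(16), array([0.0004, 0.0095, 0.0116]))
```

>>> step_arm(
  targets=[
    [-0.81, -3.64, 0, 0, 0, 0, 0.4],
    [-0.81, -3.64, 0, 0, 0, 0, 0.4],
    [-0.81, -3.64, 0, 0, 0, 0, 0.4],
    [-0.8, -3.63, 0, 0, 0, 0.7, 0.4],
    [0, 0, 0, -1.56, 5.79, 0, 0.4],
  ],
)

```text
time: 37.25
position: [0.499, -0.0523, 0.1948]
tool_rot: [0.387, -3.011, 0.02]
ft_force: [-0.7, -2.3, 1.0]
grip_width: 0.707
grip_force: 0.0
```

>>> step_arm(
  targets=[
    [0, 0, -4, -1.57, 5.79, 0, 0.4],
    [0, 0, -4, 0, 0, 0, 0.4],
    [0, 0, -3, 0, 0, 0, 0.4],
    [0, 0, -2, 0, 0, 0, 0.4],
    [0, 0, -1, 0, 0, 0, 0.4],
  ],
)

```text
time: 37.67
position: [0.5038, -0.0409, 0.0506]
tool_rot: [0.395, -2.902, 0.039]
ft_force: [-0.8, -0.2, 1.0]
grip_width: 0.418
grip_force: 0.0
```

>>> step_arm(
  targets=[
    [0, 0, 0, 0, 0, 0, 0.4],
    [0, 0, 0, 0, 0, 0, 0.4],
    [0, 0, 0, 0, 0, 0, 0.4],
    [0, 0, 0, 0, 0, 0, 0.4],
    [0, 0, 0, 0, 0, 0, 0.4],
  ],
)

```text
time: 38.08
position: [0.5066, -0.0414, 0.0548]
tool_rot: [0.394, -2.91, 0.039]
ft_force: [0.2, 0.3, 0.5]
grip_width: 0.399
grip_force: 0.0
```

Run:
```python
from h import *
pose()
b,d=ctrl.get_image("side");np.savez("s7.npz",b=b,d=d);P=cloud("side",d).reshape(-1,3)
m=(P[:,0]>.38)&(P[:,0]<.54)&(P[:,1]>-.1)&(P[:,1]<-.02)&(P[:,2]>.0075)&(P[:,2]<.02);Q=P[m];print(len(Q))
for x in np.arange(.39,.53,.014):
    q=Q[(Q[:,0]>=x)&(Q[:,0]<x+.014)]
    if len(q): print(round(x+.007,3),len(q),np.median(q[:,1]).round(4),np.ptp(q[:,1]).round(4))
print("x range",np.percentile(Q[:,0],[1,99]))
```

```text
pos [ 0.5066 -0.0414  0.0548] closing deg 105.4 tool z [-0.198 -0.054 -0.979] q [-0.36  0.34  0.41  1.83 -0.08  1.19  1.92] t 38.08
27
0.397 9 -0.0703 0.0142
0.411 8 -0.0743 0.0278
0.425 2 -0.0792 0.0029
0.495 3 -0.0382 0.006
0.509 5 -0.0365 0.013
x range [0.39318794 0.50934063]
```

>>> step_arm(
  targets=[
    [0, -0.1, -2, 0, 0, 0, 0.4],
    [0, 0, -1.5, 0, 0, 0, 0.4],
    [0, 0, -0.8, 0, 0, 0, 0.4],
    [0, 0, -0.4, 0, 0, 0, 0.4],
    [0, 0, 0, 0, 0, 0, 0.4],
  ],
)

```text
time: 38.55
position: [0.505, -0.0425, 0.0071]
tool_rot: [0.394, -2.906, 0.039]
ft_force: [-2.6, -0.3, 3.5]
grip_width: 0.398
grip_force: 1.2
```

>>> step_arm(
  targets=[
    [0, 0, -0.1, 0, 0, 0, 0.4],
    [0, 0, 0, 0, 0, 0, 0.2],
    [0, 0, 0, 0, 0, 0, 0],
    [0, 0, 0, 0, 0, 0, 0],
    [0, 0, 0, 0, 0, 0, 0],
  ],
  force=20,
)

```text
time: 38.97
position: [0.5067, -0.0428, 0.0069]
tool_rot: [0.394, -2.91, 0.04]
ft_force: [-1.2, -0.5, 4.3]
grip_width: 0.185
grip_force: 2.5
```

>>> step_arm(
  targets=[
    [0, 0, 0, 0, 0, 0, 0],
    [0, 0, 0, 0, 0, 0, 0],
    [0, 0, 0, 0, 0, 0, 0],
    [0, 0, 0, 0, 0, 0, 0],
    [0, 0, 0, 0, 0, 0, 0],
  ],
)

```text
time: 39.38
position: [0.5069, -0.0427, 0.007]
tool_rot: [0.394, -2.91, 0.04]
ft_force: [0.6, -0.3, 5.2]
grip_width: 0.114
grip_force: 21.5
```

>>> step_arm(
  targets=[
    [0, 0, 0.5, 0, 0, 0, 0],
    [0, 0, 1, 0, 0, 0, 0],
    [0, 0, 1.5, 0, 0, 0, 0],
    [0, 0, 2, 0, 0, 0, 0],
    [0, 0, 3, 0, 0, 0, 0],
  ],
)

```text
time: 39.8
position: [0.5038, -0.0425, 0.0852]
tool_rot: [0.394, -2.904, 0.039]
ft_force: [-0.1, 0.3, -1.0]
grip_width: 0.11
grip_force: 20.0
```

>>> step_arm(
  targets=[
    [0, 0, 3, 0, 0, 0, 0],
    [0, 0, 3, 0, 0, 0, 0],
    [0, 0, 3, 0, 0, 0, 0],
    [0, 0, 0, 0, 0, 0, 0],
    [0, 0, 0, 0, 0, 0, 0],
  ],
)

```text
time: 40.22
position: [0.5068, -0.0426, 0.1778]
tool_rot: [0.394, -2.912, 0.039]
ft_force: [0.2, 0.5, -0.4]
grip_width: 0.112
grip_force: 20.0
```

```bash
cat > sp.py <<'E'
from h import *
pose();s=ctrl.get_state();p=s["position"];M=Ro.from_rotvec(s["tool_rot"]).as_matrix();print("grip",s["grip_width"],s["grip_force"])
cl=M[:2,1]/np.linalg.norm(M[:2,1]);u=np.array([cl[1],-cl[0]]);u*=np.sign(u@M[:2,2])  # bowl direction
b,d=ctrl.get_image("side");a,d2=ctrl.get_image("top")
for n,D in(("side",d),("top",d2)):
    P=cloud(n,D).reshape(-1,3);v=P[:,:2]-p[:2];t=v@u;w=v@np.array([-u[1],u[0]])
    m=(t>.0)&(t<.14)&(abs(w)<.03)&(P[:,2]>p[2]-.06)&(P[:,2]<p[2]+.03)
    for lo in np.arange(0,.14,.015):
        k=m&(t>=lo)&(t<lo+.015)
        if k.sum()>1: print(n,round(lo+.0075,3),k.sum(),"w",np.median(w[k]).round(4),"dz",(np.median(P[k,2])-p[2]).round(4))
    if m.sum(): print("tmax",np.percentile(t[m],98))
E
python3 sp.py
```

```text
pos [ 0.5068 -0.0426  0.1778] closing deg 105.4 tool z [-0.196 -0.053 -0.979] q [-0.38  0.21  0.43  1.72 -0.02  1.43  1.89] t 40.22
grip 0.1120477915811042 19.976464211940765
side 0.008 36 w -0.0139 dz 0.0116
side 0.022 8 w -0.0037 dz 0.0039
side 0.038 9 w -0.0024 dz 0.0062
side 0.052 5 w -0.0029 dz 0.0075
side 0.068 5 w -0.0029 dz 0.0062
side 0.082 10 w -0.0019 dz 0.0016
side 0.098 18 w 0.0077 dz 0.0009
side 0.112 16 w 0.0036 dz 0.0019
tmax 0.11449100893345551
top 0.022 34 w -0.0013 dz 0.004
top 0.038 32 w -0.0009 dz 0.0053
top 0.052 24 w -0.0015 dz 0.0069
top 0.068 25 w -0.0018 dz 0.006
top 0.082 71 w -0.0015 dz 0.0009
top 0.098 81 w -0.0022 dz -0.0013
top 0.112 43 w -0.0026 dz 0.001
tmax 0.11449484479407528
```

>>> step_arm(
  targets=[
    [0.656, 3.669, 0, 0, 0, -2.77, 0],
    [0.656, 3.669, 0, 0, 0, -2.77, 0],
    [0.656, 3.669, 0, 0, 0, -2.77, 0],
    [0.656, 3.669, 0, 0, 0, -2.77, 0],
    [0.656, 3.669, 0, 0, 0, -2.77, 0],
  ],
)

```text
time: 40.73
position: [0.5373, 0.1424, 0.1736]
tool_rot: [0.036, -2.929, 0.004]
ft_force: [1.3, -1.0, -0.3]
grip_width: 0.108
grip_force: 20.0
```

>>> step_arm(
  targets=[
    [0.656, 3.669, 0, 0, 0, -2.77, 0],
    [0.656, 3.669, 0, 0, 0, -2.77, 0],
    [0.656, 3.669, 0, 0, 0, -2.77, 0],
    [0.656, 3.669, 0, 0, 0, -2.77, 0],
    [0, 0, 0, 0, 0, 0, 0],
  ],
)

```text
time: 41.15
position: [0.5616, 0.2973, 0.1724]
tool_rot: [-0.23, -2.919, -0.031]
ft_force: [-1.4, 1.5, -0.8]
grip_width: 0.109
grip_force: 20.0
```

>>> step_arm(
  targets=[
    [0, 0, -2, 0, 0, 0, 0],
    [0, 0, -2, 0, 0, 0, 0],
    [0, 0, 0, 0, 0, 0, 0],
    [0, 0, 0, 0, 0, 0, 0],
    [0, 0, 0, 0, 0, 0, 0],
  ],
)

```text
time: 41.57
position: [0.5644, 0.2874, 0.1353]
tool_rot: [-0.243, -2.922, -0.027]
ft_force: [-0.3, 1.5, 0.1]
grip_width: 0.111
grip_force: 20.0
```

```bash
cat >> sp.py <<'E'
# gripper body against the jug, in tray axes from the spoon's target
ex=np.array([np.cos(np.radians(-10.3)),np.sin(np.radians(-10.3))]);ey=np.array([-ex[1],ex[0]]);o=np.array([.5114,.299])
P=np.vstack([cloud("side",d).reshape(-1,3),cloud("top",d2).reshape(-1,3)]);X=(P[:,:2]-o)@ex;Y=(P[:,:2]-o)@ey
j=(Y<-.063)&(Y>-.135)&(abs(X)<.06)&(P[:,2]>.06)&(P[:,2]<.133);print("jug X",np.percentile(X[j],[2,99]).round(4),"Y",np.percentile(Y[j],[2,98]).round(4),j.sum())
g=(abs(Y)<.12)&(abs(X)<.12)&(P[:,2]>p[2]+.05)&(P[:,2]<p[2]+.16)&(P[:,2]>.135);print("gripper X",np.percentile(X[g],[1,5,50]).round(4),"Y",np.percentile(Y[g],[1,99]).round(4),"zmin",np.percentile(P[g,2],1))
c=(Y>.06)&(Y<.13)&(abs(X-.009)<.04)&(P[:,2]>.03)&(P[:,2]<.09);print("cup z",np.percentile(P[c,2],[50,98]))
E
python3 sp.py
```

```text
pos [0.5644 0.2874 0.1353] closing deg 80.5 tool z [-0.205  0.035 -0.978] q [-0.67  0.48  0.31  1.45 -0.25  1.42  1.09] t 41.57
grip 0.11128221519092567 19.97646152973175
side 0.008 98 w -0.0114 dz 0.0123
side 0.022 18 w -0.0017 dz 0.0045
side 0.038 14 w -0.0006 dz 0.0063
side 0.052 16 w 0.0 dz 0.0077
side 0.068 16 w -0.0003 dz 0.0068
side 0.082 33 w 0.0024 dz 0.0025
side 0.098 44 w 0.0058 dz 0.0013
side 0.112 27 w 0.0041 dz 0.0029
tmax 0.113998395258421
jug X [-0.0562  0.0256] Y [-0.1274 -0.0678] 909
gripper X [0.0327 0.0363 0.0689] Y [-0.0959  0.0932] zmin 0.20252190878807122
cup z [0.05300528 0.06655646]
```

>>> step_arm(
  targets=[
    [0.2, 0, -0.8, 0, 0, 0, 0],
    [0, 0, -1, 0, 0, 0, 0],
    [0, 0, -1, 0, 0, 0, 0],
    [0, 0, -1, 0, 0, 0, 0],
    [0, 0, -0.7, 0, 0, 0, 0],
  ],
)

```text
time: 42.08
position: [0.5656, 0.2873, 0.0881]
tool_rot: [-0.243, -2.921, -0.025]
ft_force: [-0.7, -0.4, 0.1]
grip_width: 0.109
grip_force: 20.0
```

>>> step_arm(
  targets=[
    [0, 0, -0.5, 0, 0, 0, 0],
    [0, 0, -0.5, 0, 0, 0, 0],
    [0, 0, -0.5, 0, 0, 0, 0],
    [0, 0, -0.5, 0, 0, 0, 0],
    [0, 0, -0.5, 0, 0, 0, 0],
  ],
)

```text
time: 42.5
position: [0.5666, 0.2877, 0.065]
tool_rot: [-0.243, -2.923, -0.028]
ft_force: [-0.1, 0.0, 0.0]
grip_width: 0.109
grip_force: 20.0
```

```bash
sed -i 's/&(P\[:,2\]>.135)//' sp.py; python3 sp.py
```

```text
pos [0.5666 0.2877 0.065 ] closing deg 80.5 tool z [-0.204  0.036 -0.978] q [-0.66  0.55  0.3   1.51 -0.27  1.3   1.12] t 42.5
grip 0.10904807627671437 19.976339042186737
side 0.008 154 w -0.0078 dz 0.0023
side 0.022 41 w 0.0133 dz -0.0564
side 0.038 33 w 0.0202 dz -0.0564
side 0.052 34 w 0.0187 dz -0.0567
side 0.068 59 w 0.0108 dz -0.0572
side 0.082 137 w 0.0016 dz -0.0573
side 0.098 141 w 0.0032 dz -0.0572
side 0.112 129 w 0.0004 dz -0.0573
side 0.128 100 w -0.0005 dz -0.0576
side 0.143 34 w -0.0078 dz -0.0574
tmax 0.13712297373230983
jug X [-0.0566  0.026 ] Y [-0.1272 -0.0683] 1037
gripper X [-0.0311  0.0132  0.0668] Y [-0.1151  0.0937] zmin 0.1168147102774437
cup z [0.05256014 0.06700918]
```

>>> step_arm(
  targets=[
    [0, 0, -0.4, 0, 0, 0, 0],
    [0, 0, -0.4, 0, 0, 0, 0],
    [0, 0, -0.4, 0, 0, 0, 0],
    [0, 0, -0.4, 0, 0, 0, 0],
    [0, 0, -0.4, 0, 0, 0, 0],
  ],
)

```text
time: 43.02
position: [0.5664, 0.2877, 0.0448]
tool_rot: [-0.243, -2.923, -0.027]
ft_force: [0.1, -0.9, -0.2]
grip_width: 0.109
grip_force: 20.0
```

>>> step_arm(
  targets=[
    [0, 0, -0.4, 0, 0, 0, 0],
    [0, 0, -0.4, 0, 0, 0, 0],
    [0, 0, -0.4, 0, 0, 0, 0],
    [0, 0, -0.4, 0, 0, 0, 0],
    [0, 0, -0.4, 0, 0, 0, 0],
  ],
)

```text
time: 43.43
position: [0.5665, 0.2877, 0.0248]
tool_rot: [-0.243, -2.923, -0.027]
ft_force: [-0.1, 0.1, -0.3]
grip_width: 0.109
grip_force: 20.0
```

```bash
python3 sp.py | egrep "pos|jug|cup|grip"; python3 chk.py | egrep "jug|cup"
```

```text
pos [0.5665 0.2877 0.0248] closing deg 80.5 tool z [-0.205  0.035 -0.978] q [-0.66  0.59  0.29  1.53 -0.29  1.24  1.13] t 43.43
grip 0.10945960917566132 19.97652679681778
jug X [-0.0552  0.0531] Y [-0.1269 -0.0684] 1162
gripper X [-0.0567 -0.0305  0.0594] Y [-0.115   0.0936] zmin 0.07738307705416728
cup z [0.05275362 0.0669912 ]
cuprim 127 [0.5376 0.3961 0.0301] [0.5358 0.3985] z 0.0649
jugrim 50 [0.4877 0.2046 0.0301] [0.4929 0.1918] z 0.1262
```

>>> step_arm(
  targets=[
    [0, 0, -0.3, 0, 0, 0, 0],
    [0, 0, -0.3, 0, 0, 0, 0],
    [0, 0, -0.3, 0, 0, 0, 0],
    [0, 0, -0.2, 0, 0, 0, 0],
    [0, 0, 0, 0, 0, 0, 0],
  ],
)

```text
time: 44.05
position: [0.566, 0.2875, 0.0135]
tool_rot: [-0.243, -2.922, -0.026]
ft_force: [0.3, 0.8, -0.4]
grip_width: 0.115
grip_force: 20.0
```

>>> step_arm(
  targets=[
    [0, 0, -0.1, 0, 0, 0, 0],
    [0, 0, -0.1, 0, 0, 0, 0],
    [0, 0, -0.1, 0, 0, 0, 0],
    [0, 0, 0, 0, 0, 0, 0],
    [0, 0, 0, 0, 0, 0, 0],
  ],
)

```text
time: 44.47
position: [0.5665, 0.2877, 0.0112]
tool_rot: [-0.243, -2.923, -0.027]
ft_force: [0.1, -0.1, -0.2]
grip_width: 0.11
grip_force: 20.0
```

>>> step_arm(
  targets=[
    [0, 0, -0.05, 0, 0, 0, 0],
    [0, 0, 0, 0, 0, 0, 0],
    [0, 0, 0, 0, 0, 0, 0],
    [0, 0, 0, 0, 0, 0, 0],
    [0, 0, 0, 0, 0, 0, 0],
  ],
)

```text
time: 44.88
position: [0.5665, 0.2877, 0.0108]
tool_rot: [-0.243, -2.923, -0.027]
ft_force: [-0.4, 0.4, -0.6]
grip_width: 0.108
grip_force: 20.0
```

>>> step_arm(
  targets=[
    [0, 0, -0.05, 0, 0, 0, 0],
    [0, 0, 0, 0, 0, 0, 0],
    [0, 0, 0, 0, 0, 0, 0],
    [0, 0, 0, 0, 0, 0, 0],
    [0, 0, 0, 0, 0, 0, 0],
  ],
)

```text
time: 45.3
position: [0.5666, 0.2877, 0.0104]
tool_rot: [-0.243, -2.923, -0.027]
ft_force: [-0.6, -0.1, 0.9]
grip_width: 0.111
grip_force: 20.8
```

>>> step_arm(
  targets=[
    [0, 0, 0, 0, 0, 0, 0.15],
    [0, 0, 0, 0, 0, 0, 0.2],
    [0, 0, 0, 0, 0, 0, 0.28],
    [0, 0, 0, 0, 0, 0, 0.3],
    [0, 0, 0.3, 0, 0, 0, 0.3],
  ],
)

```text
time: 45.72
position: [0.566, 0.2875, 0.0127]
tool_rot: [-0.243, -2.922, -0.026]
ft_force: [-1.1, -0.2, 0.0]
grip_width: 0.281
grip_force: 0.0
```

>>> step_arm(
  targets=[
    [0, 0, 1, 0, 0, 0, 0.3],
    [0, 0, 1.5, 0, 0, 0, 0.3],
    [0, 0, 1.5, 0, 0, 0, 0.3],
    [0, 0, 1.5, 0, 0, 0, 0.3],
    [0, 0, 1.5, 0, 0, 0, 0.3],
  ],
)

```text
time: 46.13
position: [0.567, 0.2878, 0.0858]
tool_rot: [-0.243, -2.924, -0.029]
ft_force: [0.3, -0.5, 0.1]
grip_width: 0.3
grip_force: 0.0
```

>>> step_arm(
  targets=[
    [0, 0, 2, 0, 0, 0, 0.3],
    [0, 0, 2, 0, 0, 0, 0.3],
    [0, 0, 3, 0, 0, 0, 0.3],
    [0, 0, 3, 0, 0, 0, 0.3],
    [0, 0, 3, 0, 0, 0, 0.3],
  ],
)

```text
time: 46.55
position: [0.5664, 0.2875, 0.2162]
tool_rot: [-0.243, -2.924, -0.028]
ft_force: [1.1, 0.3, 1.0]
grip_width: 0.302
grip_force: 0.0
```

>>> step_arm(
  targets=[
    [0, -4, 0, 0, 0, 0, 0.3],
    [0, -4, 0, 0, 0, 0, 0.3],
    [0, -4, 0, 0, 0, 0, 0.3],
    [0, -4, 0, 0, 0, 0, 0.3],
    [0, -4, 0, 0, 0, 0, 0.3],
  ],
)

```text
time: 46.97
position: [0.5663, 0.0858, 0.2151]
tool_rot: [-0.243, -2.925, -0.029]
ft_force: [0.8, -0.1, 0.3]
grip_width: 0.298
grip_force: 0.0
```

>>> step_arm(
  targets=[
    [0, -4, 0, 0, 0, 0, 0.3],
    [0, -4, 0, 0, 0, 0, 0.3],
    [0, -4, 0, 0, 0, 0, 0.3],
    [0, 0, 0, 0, 0, 0, 0.3],
    [0, 0, 0, 0, 0, 0, 0.3],
  ],
)

```text
time: 47.38
position: [0.5664, -0.0362, 0.215]
tool_rot: [-0.253, -2.924, -0.027]
ft_force: [-0.3, 0.5, 0.5]
grip_width: 0.3
grip_force: 0.0
```

```bash
python3 chk.py
python3 - <<'E'
from h import *
f=np.load("s6.npz")
ex=np.array([np.cos(np.radians(-10.3)),np.sin(np.radians(-10.3))]);ey=np.array([-ex[1],ex[0]]);o=np.array([.5114,.299])
P=cloud("top",f["d2"]);im=f["a"];S=cv2.cvtColor(im,cv2.COLOR_RGB2HSV)[...,1]
X=(P[...,:2]-o)@ex;Y=(P[...,:2]-o)@ey
m=(abs(X)<.1)&(abs(Y)<.03)&(S<90)
x,y,z=X[m],Y[m],P[...,2][m];print(m.sum(),"X",np.percentile(x,[1,99]),"Y",np.percentile(y,[2,50,98]),"z",np.percentile(z,[5,50,95]))
for lo in np.arange(-.075,.08,.015):
    k=(x>=lo)&(x<lo+.015)
    if k.sum()>2: print(round(lo+.0075,3),k.sum(),np.median(y[k]).round(4),np.median(z[k]).round(4))
print("slope deg",np.degrees(np.polyfit(x,y,1)[0]))
E
```

```text
pos [ 0.5664 -0.0362  0.215 ] closing deg 80.1 tool z [-0.203  0.036 -0.979] q [-0.34  0.33  0.48  1.51 -0.16  1.55  1.55] t 47.38
cuprim 153 [0.5376 0.3953 0.0305] [0.538  0.3969] z 0.065
saucer 754 [0.5381 0.3943 0.0566] [0.5378 0.3946] z 0.0224
jugrim 142 [0.4874 0.2036 0.0303] [0.4886 0.2042] z 0.126
dish 292 [0.4844 0.2049 0.0473] [0.4847 0.2049] z 0.0183
handle top 30 [65.8 73.7 80.7]
handle side 93 [67.5 75.5 82.2]
garlic [ 0.6188763  -0.07489602  0.03890268]
309 X [-0.05786723  0.06799849] Y [-0.01372631 -0.00201902  0.00925245] z [0.00775865 0.01295148 0.0194214 ]
-0.052 48 -0.0026 0.0128
-0.038 67 -0.0015 0.011
-0.022 46 -0.0019 0.014
-0.008 19 -0.002 0.0187
0.008 22 -0.0028 0.0181
0.022 24 -0.0028 0.0169
0.038 28 -0.0021 0.0151
0.052 33 -0.002 0.0121
0.068 22 -0.0014 0.0117
slope deg 0.3262004029292428
```

```bash
python3 -c "
from bench import ctrl
print(ctrl.close_job())"
```

```text
the job is handed in; nothing more can be done
None
```

The tray is set as asked and handed in at about 47 s: tea light, warmer and jug stacked in the dish, cup centred on the saucer with its handle within about 1° of straight away from the warmer, teaspoon about 2 mm off midway and parallel to the short ends, and the saucer, dish and garlic left where they were.

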